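# Nest used plaster-mixing pots loosely for the wash-up

## Task

Gather the used mixing pots for the wash-up: leave the blue pot standing upright in the grey carrying tray and nest the orange and the green pot into it, one inside the other in either order, as a single straight stack. They have set plaster inside, so lower each one until you feel it just take hold and let it go there, resting loosely: never drop a pot in, and never press it down hard, or they jam. Leave the stones, the spatula and the jar alone.

Things in the scene. Friction and masses are not known exactly. Their poses are not given: they have to be found in the camera images.
- tray: Grey plastic carrying tray, 200 x 270 x 34 mm, walls 5 mm thick, floor 5 mm thick, on non-slip feet, it does not move; origin at the centre of its underside, x along the short side, y along the long side. A white foam pad 8 mm thick fills the -y end and carries a stone; two wire handles at the ends rise to 44 mm.
- pot_blue: Blue plastic mixing pot, bottom of the stack, standing loose on the bare +y end of the tray floor; 100 mm tall, outside diameter 47 mm at the foot, widening evenly to 68 mm at the rim (wall leans out 6 degrees), wall 2.5 mm; about 115 g, up to a third more or less; origin at the centre of the underside, z towards the mouth, round about z.
- pot_orange: Orange plastic mixing pot standing loose on the table; 100 mm tall, outside diameter 47 mm at the foot, widening evenly to 68 mm at the rim (wall leans out 6 degrees), wall 2.5 mm; about 115 g, up to a third more or less; origin at the centre of the underside, z towards the mouth, round about z.
- pot_green: Green plastic mixing pot standing loose on the table; 100 mm tall, outside diameter 47 mm at the foot, widening evenly to 68 mm at the rim (wall leans out 6 degrees), wall 2.5 mm; about 115 g, up to a third more or less; origin at the centre of the underside, z towards the mouth, round about z.
- pot_blue_rim (a point): Centre of the blue pot's mouth, 100 mm above its underside. Inside each of the three pots a belt of set plaster, 24 mm tall, with a smooth face of the same taper as the pot, narrows it; how high and how thick the belt is differs from pot to pot and is not measured.
- pot_orange_rim (a point): Centre of the orange pot's mouth, 100 mm above its underside. A pot lowered straight and central into another takes hold on the belt when its underside is somewhere between 44 and 70 mm above the underside of the pot below, so its upper 44 mm at least stay out of that pot to be held.
- pot_green_rim (a point): Centre of the green pot's mouth, 100 mm above its underside. Because of the taper a pot touches one side about 10 mm sooner for each millimetre it is off centre; eased down and let centre itself it then takes hold all round. A push of a few newtons is plenty: one of about 15 to 20 N jams them.
- sherd: Pale broken stone, about 75 x 60 x 36 mm, lying on the foam pad in the tray; origin at the centre of its underside. Not to be disturbed.
- cornice: Carved limestone block, about 75 x 150 x 66 mm, 1.1 kg, lying beyond the pots; origin at the centre of its underside. Not to be disturbed.
- spatula: Plasterer's spatula, 210 mm long, lying on the table on the robot's side of the pots, its length along its own x; origin at about the middle of its underside. Not to be disturbed.
- jar: Closed jar with a white cap, 68 mm across and 100 mm tall, standing to the right of the pots; origin at the centre of its underside. Not to be disturbed.
Not all that is in view belongs to the job. There is more than one size of the pot_green; the job needs the largest.

How it is judged:
By the outcome, as a careful person would: the job done as asked, in the order asked, and still so for the second after the job is handed in, with the robot touching nothing.
It also fails if it takes over 67 s, if anything falls off the work surface, if the arm or the gripper's body presses on something with over 40 N, if the wrist force passes 120 N, or if a joint passes its speed limit or range.

## Robot

A 6-joint arm with a two-finger parallel gripper is mounted at the origin on the work surface. World frame = base frame: x ahead of the robot, y to its left, z up, the work surface at z = 0. Lengths are in m, angles in rad, forces in N, time in s.
With the tool pointing down it reaches from about 0.275 to 0.75 m from the base axis. Payload 10.2 kg.
Tool frame: the origin (TCP) lies midway between the tips of the shut fingers; the grasp point (between the pads) lies grip_depth behind it (grip_depth is the distance from the TCP to the grasp point, in m); z points along the fingers, y is the direction in which the jaws open and shut (so a half turn about z gives the same grasp; the last joint's range is limited). The gripper opens to 85 mm and grips with 20 to 120 N. Pads are 22 mm wide; open, the fingers measure 114 mm over their backs; the gripper's body (76 mm by 85 mm) begins 54 mm behind the grasp point. The pads swing forward as they close: fully open they stand 13 mm farther back than shut.
Start: joints at [1.047, 0.313, 1.498, -0, 1.331, -0.223], TCP at [0.156, 0.501, 0.231] pointing down, gripper open.
Joint ranges: [-2.94, 2.94], [-0.97, 2.17], [0.19, 2.56], [-1.23, 4.37], [0.02, 3.11], [-2.88, 2.88]. Speed limits (rad/s): [2.39, 2.39, 3.01, 3.14, 3.14, 3.14].

## Interface

Orientations are given as a 3x3 rotation matrix whose columns are the frame's x, y, z axes.
In Python, from bench import sense, capture, camera_params, close_job, grip_depth gives the robot as it stands.
- The arm moves only by the tool servo_tool, never from a script. Its argument "series" is a list of rows, each an object with "offset": the shift along the tool's x, y, z in cm, a list of three; "turn": the turn, a rotation vector about the tool's x, y, z in rad, a list of three; "fingers": the closure in counts, from 0 (fully open) to 255 (shut). In form: [{"offset": [x, y, z], "turn": [wx, wy, wz], "fingers": fingers}, ...]. A call has exactly 10 rows; each row is the pose to reach, as a shift and turn from the pose commanded when the call began, along the tool's axes at that moment; what a row does not reach only later rows make up. A row lasts 1/8 s, in which the tool goes at most 62.5 mm and 10.7 degrees, less where a joint would pass 70% of its speed; a pose out of reach is approached as far as the arm can. A call with a gripper value outside its range is refused whole. The fingers move at their own pace and stop on an object; "force" is the grip in N (left out, the last holds). Time passes only in rows, so rows that repeat a pose let the fingers close, or fill a call up. It gives the time, the measured TCP pose, the force and the opening at its end, in the units of the state.
- sense(): the state, without advancing time (a new reading comes with each control period).
- capture(name): name is "scene" or "side" or "wrist"; returns the picture (420x560x3 uint8, blue, green, red); there is no depth.
- camera_params(name): a dict with "fx", "fy", "cx", "cy" (pixels), "k1" (the pictures are not rectified: a ray, as slopes to the right and down, at radius r is drawn at 1 + k1 r^2 times it, then the intrinsics apply), "rvec" (rotation vector, rad) and "tvec" (3), from world to camera coordinates, as OpenCV has them; the wrist camera has in their place "mount" (4x4, takes a point from camera to tool coordinates, whose origin is the TCP and whose axes are the flange's). Camera axes: x right, y down, z forward; pixel columns grow to the right and rows downward; lengths in m; the calibration is good to about 2 mm. A picture is of the moment at which its call begins: read the wrist's pose just before it. camera_params takes no time and is no camera call.
- close_job(): hands the job in, once; it reports no verdict.
The state is a dict: "clock": time; "joints": joint angles; "joint_velocities": joint speeds; "tau": joint torques, N m; "eef_pos": TCP position; "orientation": TCP orientation; "ft_force": force on the tool from outside, world axes, zero at the start; "moment": the same for the moment, N m; "gripper_width": finger opening in m.
Only numpy, scipy, OpenCV 4.12 (cv2) and the standard library are available. Lean on these libraries where they do the work, as an engineer would, in place of code of your own. Each camera call takes 0.05 s, during which the arm holds its last target.

## Working session

There is one attempt and no reset: what is moved stays moved. The work goes in short steps, Python scripts to look and compute and a tool call to move; the robot and the scene stay as the last step left them, time stands still between calls to the robot, and variables do not carry over. Pictures are saved under pics/ and viewed, and the job is handed in when it is done.

Besides the shell and the picture viewer there is one more tool, called as name(argument=value, ...) on one line, values as JSON. servo_tool: Moves the arm, as the interface text tells. Its arguments: {"type":"object","properties":{"series":{"type":"array","items":{"type":"object","properties":{"offset":{"type":"array","items":{"type":"number"}},"turn":{"type":"array","items":{"type":"number"}},"fingers":{"type":"number"}}}},"force":{"type":"number"}},"required":["series"]}

```bash
mkdir -p pics; ls
python3 - <<'E'
from bench import sense,capture,camera_params,grip_depth
import cv2
s=sense();print({k:s[k] for k in s if k in('clock','eef_pos','orientation','ft_force','gripper_width')});print(grip_depth)
for n in('scene','side','wrist'):
    print(n,camera_params(n)); cv2.imwrite(f'pics/a_{n}.png',capture(n))
E
```

```text
pics
{'clock': 0.0, 'eef_pos': array([0.15541598, 0.50119744, 0.23073436]), 'orientation': array([[-9.55100763e-01,  2.96280422e-01, -6.66563084e-04],
       [ 2.96281008e-01,  9.55100185e-01, -1.09584955e-03],
       [ 3.11955757e-04, -1.24413673e-03, -9.99999177e-01]]), 'ft_force': array([ 0.19300802, -0.48886006,  0.51591995]), 'gripper_width': 0.08522730897402772}
0.0187
scene {'fx': 466.70013851723, 'fy': 466.70013851723, 'cx': 278.50137039602146, 'cy': 208.23397644862, 'k1': -0.11928201740063984, 'rvec': array([ 1.5644734 ,  1.74599448, -0.9326509 ]), 'tvec': array([ 0.12774162, -0.23441271,  1.75316169])}
side {'fx': 392.89679629531776, 'fy': 392.89679629531776, 'cx': 269.15163347348226, 'cy': 209.07311605343838, 'k1': -0.11075137557459158, 'rvec': array([ 0.42765345, -2.67313882,  1.28955912]), 'tvec': array([0.53530288, 0.23948358, 0.72146206])}
wrist {'fx': 358.854650715649, 'fy': 358.854650715649, 'cx': 277.0596638756992, 'cy': 210.96299908055147, 'k1': -0.06107626783093971, 'mount': array([[ 5.14474469e-04, -9.58445191e-01, -2.85276271e-01,
         7.26232741e-02],
       [ 9.99998611e-01,  4.07601885e-05,  1.66648052e-03,
         3.42429635e-04],
       [-1.58560233e-03, -2.85276732e-01,  9.58443881e-01,
        -1.42408389e-01],
       [ 0.00000000e+00,  0.00000000e+00,  0.00000000e+00,
         1.00000000e+00]])}
```

View pics/a_scene.png

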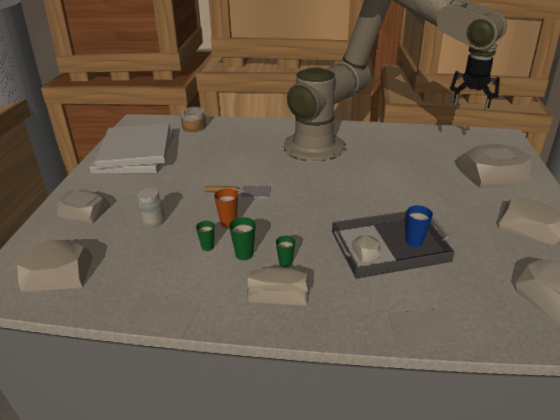

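View pics/a_side.png

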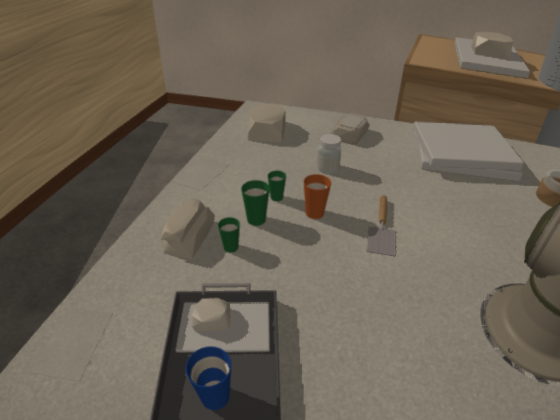

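View pics/a_wrist.png

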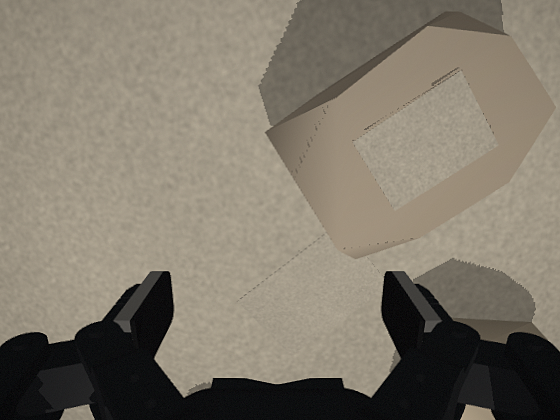

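The scene view shows the blue pot at (417,226) in the tray, the orange pot at (227,208), and three green pots at (206,236), (243,240) and (286,251). The middle one, (243,240) in scene and (256,203) in side, looks largest. I'll measure them next and check that on a crop.

```bash
cat > h.py <<'E'
import numpy as np,cv2
from scipy.optimize import least_squares
from bench import sense,capture,camera_params,grip_depth
def cam(n,s=None):
    p=camera_params(n)
    if n=='wrist':
        T=np.eye(4);T[:3,:3]=s['orientation'];T[:3,3]=s['eef_pos'];M=T@p['mount'];R=M[:3,:3];C=M[:3,3]
    else:
        R=cv2.Rodrigues(p['rvec'])[0].T;C=-R@p['tvec']
    return p,R,C
def rays(uv,c):
    p,R,C=c
    d=(np.asarray(uv,float).reshape(-1,2)-[p['cx'],p['cy']])/[p['fx'],p['fy']]
    u=d.copy()
    for _ in range(20): u=d/(1+p['k1']*(u**2).sum(1,keepdims=True))
    return np.c_[u,np.ones(len(u))]@R.T
def plane(uv,c,z):
    r=rays(uv,c);C=c[2];return C+r*((z-C[2])/r[:,2])[:,None]
def masks(im):
    h=cv2.cvtColor(im,cv2.COLOR_BGR2HSV);H,S,V=cv2.split(h)
    g=lambda a,b:((H>=a)&(H<=b)&(S>150)&(V>25)).astype(np.uint8)*255
    return dict(orange=g(3,14),green=g(45,85),blue=g(105,130))
def blobs(m,amin=120):
    cs,_=cv2.findContours(m,cv2.RETR_EXTERNAL,cv2.CHAIN_APPROX_NONE)
    return sorted([c[:,0,:] for c in cs if cv2.contourArea(c)>amin],key=lambda c:-len(c))
def rim(c,cm,z,r=0.034):
    """far-side arc of the outline on the rim plane, circle fit"""
    P=plane(c,cm,z)[:,:2];v=P.mean(0)-cm[2][:2];v/=np.linalg.norm(v)
    t=P@v;w=P@np.array([-v[1],v[0]])
    k=t>t.max()-0.025
    f=lambda q,rr:np.hypot(*(P[k]-q[:2]).T)-rr
    x0=P[k].mean(0)-v*0.02
    a=least_squares(lambda q:f(q,r),x0,loss='soft_l1',f_scale=.001)
    b=least_squares(lambda q:f(q,q[2]),[*a.x,r])
    return a.x,np.sqrt(np.mean(a.fun**2)),b.x[2],w.max()-w.min()
E
python3 - <<'E'
from h import *
for n in('scene','side'):
    im=cv2.imread(f'pics/a_{n}.png');cm=cam(n)
    for k,m in masks(im).items():
        for c in blobs(m):
            z=.105 if k=='blue' else .1
            a,e,rr,w=rim(c,cm,z)
            print(n,k,cv2.boundingRect(c),a.round(4),'rms%.4f rfree %.4f width %.4f'%(e,rr,w))
    if n=='scene': cv2.imwrite('pics/crop.png',cv2.resize(im[170:310,140:340],None,fx=4,fy=4,interpolation=cv2.INTER_CUBIC))
E
```

```text
scene orange (47, 52, 163, 35) [-0.8395 -0.6537] rms0.0040 rfree 0.0467 width 0.8221
scene orange (62, 0, 98, 55) [-2.6105 -2.4544] rms0.0024 rfree 322.0771 width 0.7788
scene orange (370, 1, 33, 120) [-2.4254  0.5141] rms0.0005 rfree 116.4672 width 0.1714
scene orange (63, 104, 107, 58) [-0.0848 -1.0223] rms0.0051 rfree 0.0256 width 0.4116
scene orange (173, 0, 24, 48) [-2.4019 -1.2887] rms0.0042 rfree 228.3808 width 0.1751
scene orange (215, 188, 23, 40) [ 0.5138 -0.2148] rms0.0014 rfree 0.0314 width 0.0623
scene green (230, 218, 25, 41) [ 0.6564 -0.1429] rms0.0096 rfree 0.0443 width 0.0613
scene green (277, 237, 18, 30) [ 0.7303 -0.0224] rms0.0064 rfree 0.0185 width 0.0410
scene green (198, 230, 16, 20) [ 0.7202 -0.2231] rms0.0051 rfree 0.0192 width 0.0375
scene blue (406, 206, 26, 41) [0.5623 0.3073] rms0.0011 rfree 0.0318 width 0.0628
side orange (0, 94, 241, 143) [ 1.1237 -0.5738] rms0.0039 rfree 0.0215 width 0.7104
side orange (304, 175, 27, 44) [ 0.5128 -0.2138] rms0.0012 rfree 0.0307 width 0.0632
side green (243, 181, 41, 19) [ 0.6208 -0.1516] rms0.0122 rfree 128.9480 width 0.0961
side green (244, 195, 23, 29) [ 0.6239 -0.0841] rms0.0066 rfree 142.6136 width 0.0508
side green (221, 230, 17, 21) [0.6281 0.047 ] rms0.0058 rfree 0.0161 width 0.0333
side blue (186, 347, 45, 63) [0.5548 0.3097] rms0.0066 rfree 0.0342 width 0.0660
```

View pics/crop.png

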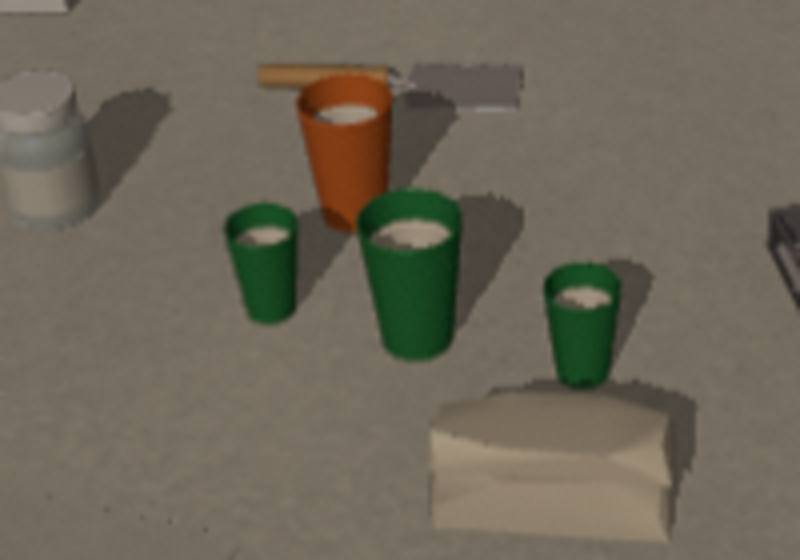

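The crop confirms it. The green pots are at scene (206,236), (243,240) and (286,251), and the middle one at (243,240) matches the orange pot's size while the other two are clearly smaller. I'll tighten the green mask.

```bash
python3 - <<'E'
import re
t=open('h.py').read().replace("(S>150)&(V>25)","(S>120)&(V>8)")
open('h.py','w').write(t)
E
python3 - <<'E'
from h import *
for n in('scene','side'):
    im=cv2.imread(f'pics/a_{n}.png');cm=cam(n)
    for k,m in masks(im).items():
        for c in blobs(m):
            b=cv2.boundingRect(c)
            if b[1]<170 or b[2]>60 or b[2]<15: continue
            for z,r in([(.105,.034)] if k=='blue' else [(.1,.034),(.07,.024)]):
              a,e,rr,w=rim(c,cm,z,r)
              print(n,k,b,z,a.round(4),'rms%.4f rfree %.4f width %.4f'%(e,rr,w))
# stones: pixels to ground
cm=cam('scene');
for nm,uv in dict(cornice=[(248,300),(308,301),(306,268),(252,268)],spat=[(205,190),(270,194)],jar=[(152,224),(150,193)],tray=[(332,238),(352,270),(448,258),(420,212)]).items(): print(nm,plane(uv,cm,0.0 if nm!='tray' else .034)[:,:2].round(3).tolist())
E
```

```text
scene orange (214, 187, 24, 41) 0.1 [ 0.513  -0.2152] rms0.0016 rfree 0.0338 width 0.0651
scene orange (214, 187, 24, 41) 0.07 [ 0.4545 -0.2302] rms0.0037 rfree 0.0353 width 0.0679
scene green (230, 218, 25, 42) 0.1 [ 0.6531 -0.1435] rms0.0013 rfree 0.0320 width 0.0617
scene green (230, 218, 25, 42) 0.07 [ 0.6004 -0.1557] rms0.0036 rfree 0.0340 width 0.0643
scene green (277, 236, 18, 31) 0.1 [ 0.7204 -0.026 ] rms0.0044 rfree 0.0208 width 0.0411
scene green (277, 236, 18, 31) 0.07 [ 0.6703 -0.0318] rms0.0014 rfree 0.0217 width 0.0429
scene green (197, 221, 17, 30) 0.1 [ 0.6787 -0.232 ] rms0.0038 rfree 0.0206 width 0.0418
scene green (197, 221, 17, 30) 0.07 [ 0.6272 -0.2487] rms0.0015 rfree 0.0214 width 0.0436
scene blue (406, 206, 26, 42) 0.105 [0.5617 0.3085] rms0.0013 rfree 0.0307 width 0.0638
side orange (304, 174, 27, 45) 0.1 [ 0.5133 -0.2155] rms0.0014 rfree 0.0329 width 0.0636
side orange (304, 174, 27, 45) 0.07 [ 0.5237 -0.2726] rms0.0036 rfree 0.0347 width 0.0672
side green (242, 172, 43, 53) 0.1 [ 0.6091 -0.1959] rms0.0051 rfree 0.0193 width 0.1027
side green (242, 172, 43, 53) 0.07 [ 0.6262 -0.2507] rms0.0021 rfree 0.0204 width 0.1085
side green (220, 229, 18, 23) 0.1 [0.6329 0.046 ] rms0.0051 rfree 0.0183 width 0.0355
side green (220, 229, 18, 23) 0.07 [0.652  0.0046] rms0.0048 rfree 0.0193 width 0.0375
side blue (186, 347, 45, 63) 0.105 [0.5562 0.3079] rms0.0005 rfree 0.0340 width 0.0666
cornice [[0.811, -0.106], [0.8, 0.036], [0.684, 0.023], [0.698, -0.115]]
spat [[0.342, -0.328], [0.346, -0.115]]
jar [[0.54, -0.439], [0.376, -0.504]]
tray [[0.597, 0.085], [0.719, 0.137], [0.652, 0.381], [0.452, 0.336]]
```

servo_tool(series=[{"offset": [-6,-0.9,-3],"turn": [0,0,0.18],"fingers": 0},{"offset": [-12,-1.8,-4.9],"turn": [0,0,0.36],"fingers": 0},{"offset": [-18,-2.7,-4.9],"turn": [0,0,0.54],"fingers": 0},{"offset": [-24,-3.5,-4.9],"turn": [0,0,0.72],"fingers": 0},{"offset": [-30,-4.4,-4.9],"turn": [0,0,0.9],"fingers": 0},{"offset": [-36,-5.3,-4.9],"turn": [0,0,1.08],"fingers": 0},{"offset": [-42,-6.2,-4.9],"turn": [0,0,1.26],"fingers": 0},{"offset": [-44.1,-6.5,-4.9],"turn": [0,0,1.44],"fingers": 0},{"offset": [-44.1,-6.5,-4.9],"turn": [0,0,1.62],"fingers": 0},{"offset": [-44.1,-6.5,-4.9],"turn": [0,0,1.8],"fingers": 0}])

```text
clock: 1.4
eef_pos: [0.5577, 0.3084, 0.2796]
orientation: [[0.511, 0.86, -0.001], [0.86, -0.511, -0.0], [-0.001, -0.001, -1.0]]
ft_force: [-0.7, 0.7, 0.4]
gripper_width: 0.0854
```

```bash
cat > w.py <<'E'
from h import *
import sys
def look(name,col,z,r=.034,save=True):
    s=sense();im=capture('wrist');cm=cam('wrist',s)
    cv2.imwrite(f'pics/{name}.png',im)
    out=[]
    for c in blobs(masks(im)[col],1500):
        a,e,rr,w=rim(c,cm,z,r);P=plane(c,cm,z)[:,:2]
        (x,y),er=cv2.minEnclosingCircle((P*1000).astype(np.float32))
        print(name,col,cv2.boundingRect(c),'arc',a.round(4),'rms%.4f rfree%.4f'%(e,rr),'enc',round(x/1e3,4),round(y/1e3,4),round(er/1e3,4))
        out.append(a)
    return out,s
def go(t,s=None):
    """tool-frame offset in cm from measured pose to world target (TCP)"""
    s=s or sense();return (s['orientation'].T@(np.asarray(t)-s['eef_pos'])*100).round(2)
E
python3 - <<'E'
from w import *
look('b1','blue',.105)
print(go([.513,-.215,.28]), sense()['joints'])
E
```

```text
b1 blue (243, 150, 74, 74) arc [0.5602 0.3088] rms0.0003 rfree0.0334 enc 0.56 0.3083 0.034
[-47.12  23.25  -0.  ] [3.21796900e-01 5.50037141e-01 1.02424766e+00 1.83151960e-05
 1.56823646e+00 8.65176874e-01]
```

View pics/b1.png

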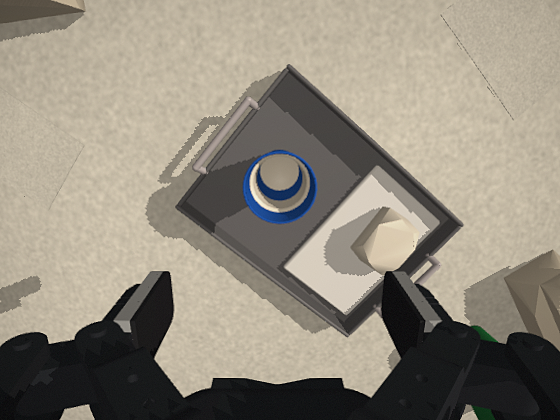

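Wrist view: the blue pot's rim is centred at about (280,187) with the stone on its foam pad at (388,243), clear of it. Blue is at (0.560, 0.3085). Next is the orange pot.

servo_tool(series=[{"offset": [-5,2.5,0],"turn": [0,0,0],"fingers": 0},{"offset": [-10.5,5.2,0],"turn": [0,0,0],"fingers": 0},{"offset": [-16,7.9,0],"turn": [0,0,0],"fingers": 0},{"offset": [-21.5,10.6,0],"turn": [0,0,0],"fingers": 0},{"offset": [-27,13.3,0],"turn": [0,0,0],"fingers": 0},{"offset": [-32.5,16,0],"turn": [0,0,0],"fingers": 0},{"offset": [-38,18.7,0],"turn": [0,0,0],"fingers": 0},{"offset": [-43.5,21.5,0],"turn": [0,0,0],"fingers": 0},{"offset": [-47.1,23.25,0],"turn": [0,0,0],"fingers": 0},{"offset": [-47.1,23.25,0],"turn": [0,0,0],"fingers": 0}])

```text
clock: 2.7
eef_pos: [0.5194, -0.2175, 0.2796]
orientation: [[0.506, 0.862, -0.001], [0.862, -0.506, 0.0], [-0.0, -0.001, -1.0]]
ft_force: [0.4, 0.0, -0.1]
gripper_width: 0.0852
```

Run:
```python
from w import *
look('o1','orange',.1)
cm=cam('wrist',sense());im=cv2.imread('pics/o1.png')
for c in blobs(masks(im)['green'],800):
    for z,r in((.1,.034),(.07,.024)): print(cv2.boundingRect(c),rim(c,cm,z,r))
```

```text
o1 orange (238, 150, 74, 73) arc [ 0.5175 -0.2154] rms0.0004 rfree0.0332 enc 0.5173 -0.2159 0.0341
(327, 0, 83, 80) (array([ 0.64893407, -0.14572595]), np.float64(0.0014299986801214913), np.float64(0.029681403528937386), np.float64(0.0662906787656661))
(327, 0, 83, 80) (array([ 0.67331303, -0.1428081 ]), np.float64(0.0033845823764422937), np.float64(0.03196944144957166), np.float64(0.07246161232865836))
(360, 130, 58, 49) (array([ 0.616259  , -0.22944334]), np.float64(0.003850570433384168), np.float64(0.021755905959561922), np.float64(0.044040031616934094))
(360, 130, 58, 49) (array([ 0.63118829, -0.24943918]), np.float64(0.00030829375572415904), np.float64(0.023822587981123532), np.float64(0.04813967449705703))
```

View pics/o1.png

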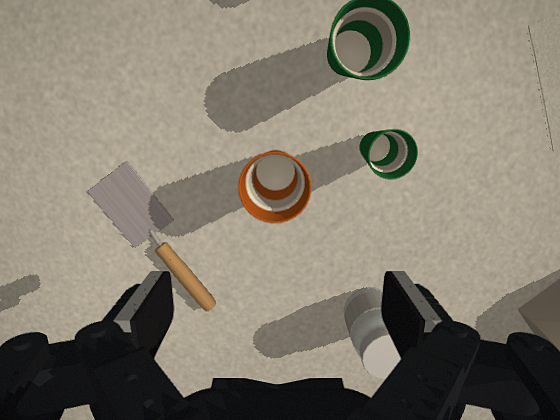

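Run:
```python
from w import *
s=sense();print(s['clock'],s['eef_pos'],s['joint_velocities'].round(3),s['orientation'])
_,s=look('o2','orange',.1)
im=cv2.imread('pics/o2.png')
p,R,C=cam('wrist',s)
print(go([.5165,-.2155,.1]))
```

```text
2.75 [ 0.51971552 -0.21585549  0.27984545] [ 0.042 -0.018  0.01   0.004  0.002  0.016] [[ 5.05231757e-01  8.62983442e-01 -6.71057558e-04]
 [ 8.62983664e-01 -5.05231348e-01  6.92894411e-04]
 [ 2.58917090e-04 -9.29183971e-04 -9.99999535e-01]]
o2 orange (239, 152, 73, 73) arc [ 0.5175 -0.2153] rms0.0003 rfree0.0334 enc 0.5174 -0.2159 0.0341
[-0.23 -0.26 18.01]
```

servo_tool(series=[{"offset": [-0.2,-0.2,5],"turn": [0,0,0],"fingers": 0},{"offset": [-0.2,-0.2,10],"turn": [0,0,0],"fingers": 0},{"offset": [-0.2,-0.2,13],"turn": [0,0,0],"fingers": 0},{"offset": [-0.2,-0.2,16],"turn": [0,0,0],"fingers": 0},{"offset": [-0.2,-0.2,19],"turn": [0,0,0],"fingers": 0},{"offset": [-0.2,-0.2,21],"turn": [0,0,0],"fingers": 0},{"offset": [-0.2,-0.2,21.9],"turn": [0,0,0],"fingers": 0},{"offset": [-0.2,-0.2,21.9],"turn": [0,0,0],"fingers": 0},{"offset": [-0.2,-0.2,21.9],"turn": [0,0,0],"fingers": 40},{"offset": [-0.2,-0.2,21.9],"turn": [0,0,0],"fingers": 80}], force=25)

```text
clock: 4.05
eef_pos: [0.5177, -0.2161, 0.0626]
orientation: [[0.505, 0.863, 0.002], [0.863, -0.505, -0.001], [-0.0, 0.002, -1.0]]
ft_force: [-0.6, 1.4, 5.7]
gripper_width: 0.0661
```

servo_tool(series=[{"offset": [0,0,0],"turn": [0,0,0],"fingers": 120},{"offset": [0,0,0],"turn": [0,0,0],"fingers": 255},{"offset": [0,0,0],"turn": [0,0,0],"fingers": 255},{"offset": [0,0,0],"turn": [0,0,0],"fingers": 255},{"offset": [0,0,0],"turn": [0,0,0],"fingers": 255},{"offset": [0,0,0],"turn": [0,0,0],"fingers": 255},{"offset": [0,0,-1],"turn": [0,0,0],"fingers": 255},{"offset": [0,0,-3],"turn": [0,0,0],"fingers": 255},{"offset": [0,0,-5],"turn": [0,0,0],"fingers": 255},{"offset": [0,0,-5],"turn": [0,0,0],"fingers": 255}])

```text
clock: 5.3
eef_pos: [0.5179, -0.2164, 0.1129]
orientation: [[0.505, 0.863, 0.003], [0.863, -0.505, -0.002], [-0.0, 0.003, -1.0]]
ft_force: [0.3, 0.5, -1.6]
gripper_width: 0.0663
```

Run:
```python
from w import *
s=sense();print(s['clock'],s['eef_pos'],s['gripper_width'],s['ft_force'])
for n in('wrist','side','scene'): cv2.imwrite(f'pics/c_{n}.png',capture(n))
a=cv2.imread('pics/c_side.png')[130:270,200:400];b=cv2.imread('pics/c_wrist.png')
cv2.imwrite('pics/c_two.png',cv2.resize(a,(800,560)))
```

```text
5.3 [ 0.51790508 -0.21638885  0.11291298] 0.06632907589041183 [ 0.26240316  0.52767753 -1.58687668]
```

View pics/c_two.png

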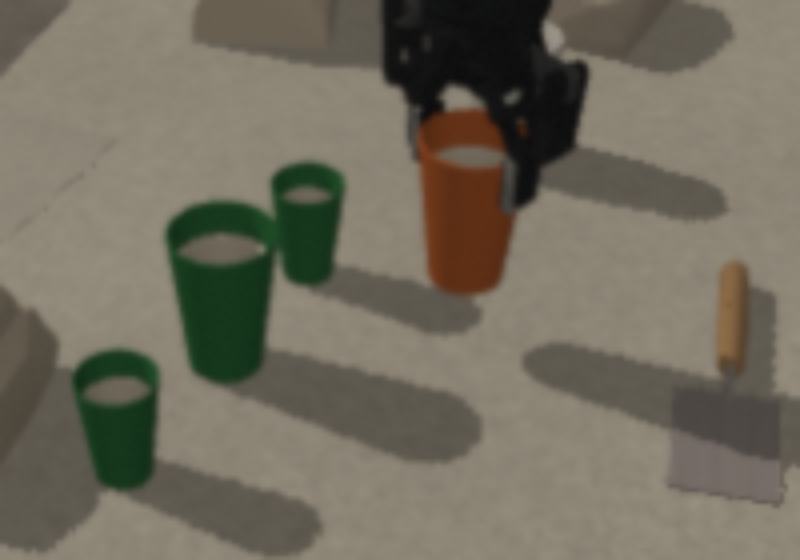

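View pics/c_wrist.png

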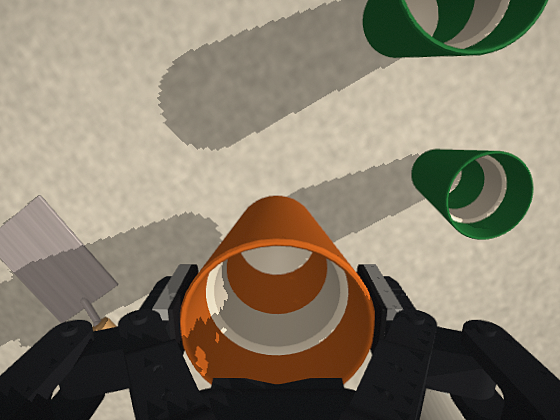

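The pot is lifted. Side view: orange hangs upright between the pads at about (465,200) in the crop. Wrist view: its rim's upper edge is at about (279,241) and its foot edge at (278,196). I'll check the in-hand offset and tilt from these.

```bash
cat > inh.py <<'E'
from w import *
def inhand(f,rimpts,footpts,zr,zf,s):
    cm=cam('wrist',s)
    R=s['orientation'];
    for n,pts,z,r in(('rim',rimpts,zr,.034),('foot',footpts,zf,.0235)):
        P=plane(pts,cm,z);T=(P-s['eef_pos'])@R
        print(n,(T*1000).round(1).tolist())
        if len(pts)>2:
            q=least_squares(lambda q:np.hypot(*(T[:,:2]-q).T)-r,T[:,:2].mean(0)-[.02,0]);print('  centre tool xy mm',(q.x*1000).round(1),'res',np.abs(q.fun).max().round(4))
E
python3 - <<'E'
from inh import *
im=cv2.imread('pics/c_wrist.png')
m=masks(im)['orange']
# foot/top outline: external contour upper points
c=max(blobs(m,1500),key=cv2.contourArea)
top=np.array([[u,c[c[:,0]==u,1].min()] for u in range(250,310,4)])
print(top[::3].tolist())
# rim: bright thin line; find brightest orange between body and inside by column
V=im.astype(int).sum(2)
rp=[]
for u in range(215,345,6):
    col=V[225:300,u];r=225+int(np.argmax(col*(m[225:300,u]>0)));rp.append([u,r])
print(rp)
s=sense();print(s['eef_pos'])
inhand(None,np.array(rp)-[0,0.],top[4:-4],.1505,.0505,s)
E
```

```text
[[250, 206], [262, 198], [274, 196], [286, 197], [298, 202]]
[[215, 262], [221, 259], [227, 256], [233, 252], [239, 250], [245, 248], [251, 246], [257, 245], [263, 244], [269, 244], [275, 243], [281, 243], [287, 243], [293, 241], [299, 242], [305, 244], [311, 245], [317, 248], [323, 249], [329, 253], [335, 256], [341, 261]]
[ 0.51690611 -0.21571681  0.11057742]
rim [[25.9, -19.5, -39.9], [26.9, -17.6, -39.9], [28.0, -15.7, -39.9], [29.3, -13.8, -39.9], [30.0, -11.9, -39.9], [30.7, -10.0, -39.9], [31.3, -8.2, -39.9], [31.7, -6.3, -39.9], [32.0, -4.5, -39.9], [32.0, -2.6, -39.9], [32.3, -0.8, -39.9], [32.3, 1.0, -39.9], [32.3, 2.9, -39.9], [33.0, 4.7, -39.9], [32.7, 6.6, -39.9], [32.0, 8.4, -39.9], [31.7, 10.3, -39.9], [30.7, 12.1, -39.9], [30.3, 14.0, -39.9], [29.0, 15.9, -39.9], [28.0, 17.8, -39.9], [26.3, 19.8, -39.9]]
  centre tool xy mm [-1.4  1. ] res 0.0006
foot [[21.4, -6.6, 60.1], [22.0, -4.3, 60.1], [22.0, -1.9, 60.1], [22.1, 0.4, 60.1], [22.1, 2.7, 60.1], [21.5, 5.0, 60.1], [20.9, 7.4, 60.1]]
  centre tool xy mm [-1.3 -0.6] res 0.0001
```

Run:
```python
from w import *
print(go([.5205,.2405,.281]))
```

```text
[ 39.55 -22.78 -17.01]
```

servo_tool(series=[{"offset": [0,0,-4],"turn": [0,0,0],"fingers": 255},{"offset": [1.5,-0.9,-9],"turn": [0,0,0],"fingers": 255},{"offset": [5,-2.9,-13],"turn": [0,0,0],"fingers": 255},{"offset": [10,-5.8,-16],"turn": [0,0,0],"fingers": 255},{"offset": [15,-8.6,-17],"turn": [0,0,0],"fingers": 255},{"offset": [20,-11.5,-17],"turn": [0,0,0],"fingers": 255},{"offset": [25,-14.4,-17],"turn": [0,0,0],"fingers": 255},{"offset": [30,-17.3,-17],"turn": [0,0,0],"fingers": 255},{"offset": [34,-19.6,-17],"turn": [0,0,0],"fingers": 255},{"offset": [37,-21.3,-17],"turn": [0,0,0],"fingers": 255}])

```text
clock: 6.7
eef_pos: [0.5201, 0.2129, 0.2803]
orientation: [[0.504, 0.863, -0.002], [0.863, -0.504, -0.0], [-0.001, -0.001, -1.0]]
ft_force: [0.9, -0.7, -0.7]
gripper_width: 0.0659
```

servo_tool(series=[{"offset": [1.5,-0.9,0],"turn": [0,0,0],"fingers": 255},{"offset": [2.5,-1.5,0],"turn": [0,0,0],"fingers": 255},{"offset": [2.5,-1.5,0],"turn": [0,0,0],"fingers": 255},{"offset": [2.5,-1.5,0],"turn": [0,0,0],"fingers": 255},{"offset": [2.5,-1.5,0],"turn": [0,0,0],"fingers": 255},{"offset": [2.5,-1.5,0],"turn": [0,0,0],"fingers": 255},{"offset": [2.5,-1.5,0],"turn": [0,0,0],"fingers": 255},{"offset": [2.5,-1.5,0],"turn": [0,0,0],"fingers": 255},{"offset": [2.5,-1.5,0],"turn": [0,0,0],"fingers": 255},{"offset": [2.5,-1.5,0],"turn": [0,0,0],"fingers": 255}])

```text
clock: 7.95
eef_pos: [0.5202, 0.2401, 0.2813]
orientation: [[0.506, 0.863, 0.0], [0.863, -0.506, 0.0], [0.0, 0.0, -1.0]]
ft_force: [-0.2, 0.7, -1.6]
gripper_width: 0.0661
```

Run:
```python
from inh import *
a,s=look('b2','blue',.105); print(s['eef_pos'],s['joint_velocities'].round(3),s['ft_force'],s['gripper_width'])
im=cv2.imread('pics/b2.png');m=masks(im)['orange'];V=im.astype(int).sum(2)
c=max(blobs(m,1500),key=cv2.contourArea)
top=np.array([[u,c[c[:,0]==u,1].min()] for u in range(262,298,3)])
rp=[[u,225+int(np.argmax(V[225:300,u]*(m[225:300,u]>0)))] for u in range(215,345,6)]
h=s['eef_pos'][2]-.0605
inhand(None,np.array(rp),top,h+.1,h,s)
```

```text
b2 blue (238, 58, 79, 81) arc [0.5591 0.3068] rms0.0003 rfree0.0332 enc 0.5594 0.3077 0.0337
[0.52023165 0.24013944 0.28129499] [ 0.001  0.    -0.001  0.001  0.    -0.001] [-0.20178874  0.68365569 -1.62013601] 0.06609846861841312
rim [[25.7, -19.6, -39.5], [26.8, -17.7, -39.5], [28.1, -15.7, -39.5], [29.1, -13.8, -39.5], [29.8, -11.9, -39.5], [30.5, -10.1, -39.5], [31.2, -8.2, -39.5], [31.5, -6.3, -39.5], [31.8, -4.5, -39.5], [31.8, -2.6, -39.5], [32.2, -0.8, -39.5], [32.2, 1.1, -39.5], [32.2, 2.9, -39.5], [31.8, 4.7, -39.5], [31.5, 6.6, -39.5], [32.2, 8.4, -39.5], [31.5, 10.3, -39.5], [30.8, 12.2, -39.5], [29.8, 14.1, -39.5], [28.8, 16.0, -39.5], [27.8, 17.9, -39.5], [26.1, 19.9, -39.5]]
  centre tool xy mm [-1.7  0.9] res 0.0006
foot [[20.7, -9.0, 60.5], [21.3, -7.2, 60.5], [21.3, -5.4, 60.5], [21.9, -3.7, 60.5], [21.9, -1.9, 60.5], [21.9, -0.2, 60.5], [21.9, 1.5, 60.5], [21.9, 3.3, 60.5], [21.3, 5.0, 60.5], [20.7, 6.8, 60.5], [20.1, 8.6, 60.5], [19.5, 10.3, 60.5]]
  centre tool xy mm [-1.4 -0.7] res 0.0003
```

View pics/b2.png

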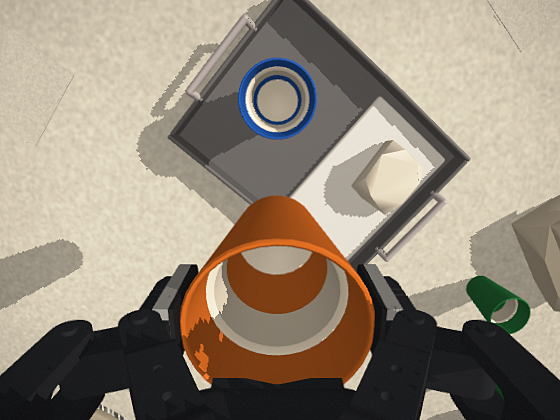

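Wrist view: blue's mouth is clear at (277,98) and orange hangs level in the hand. The clock stands still between calls, so I'll use this image to estimate the belt height from its circles and shorten the slow descent.

Run:
```python
from h import *
for f,box in(('b2',(50,150,225,330)),('b1',(140,235,230,330)),('o2',(140,235,225,325))):
    im=cv2.imread(f'pics/{f}.png');y0,y1,x0,x1=box
    cv2.imwrite(f'pics/z_{f}.png',cv2.resize(im[y0:y1,x0:x1],None,fx=6,fy=6,interpolation=cv2.INTER_CUBIC))
    h=cv2.cvtColor(im,cv2.COLOR_BGR2HSV)
    m=((h[...,1]<110)).astype(np.uint8)*255
    r=np.zeros_like(m);r[y0:y1,x0:x1]=m[y0:y1,x0:x1]
    cs,hi=cv2.findContours(r,cv2.RETR_CCOMP,cv2.CHAIN_APPROX_NONE)
    for c,k in zip(cs,hi[0]):
        if len(c)>30:
            e=cv2.fitEllipse(c);print(f,len(c),'hole' if k[3]>=0 else 'ext',np.round(e[0],1),np.round(e[1],1),round(e[2]))
```

```text
b2 119 ext [277.   99.9] [40.7 42.1] 176
b2 185 ext [277.   98.8] [63.9 65.6] 0
b2 138 hole [276.9  99.5] [48.4 50.2] 179
b2 406 ext [277.   99.5] [116.8 123.4] 90
b2 229 hole [277.   98.1] [80.  82.5] 1
b1 172 ext [279.3 182.5] [58.4 60.5] 86
b1 150 hole [279.1 176.4] [43.3 45.2] 177
b1 386 ext [279.5 187. ] [110.9 117.5] 90
b1 210 hole [279.5 186.8] [74.1 75.3] 91
o2 164 ext [275.2 183.8] [56.4 58.4] 94
o2 151 hole [275.3 178.2] [43.  44.2] 4
o2 386 ext [274.5 187. ] [110.9 117.5] 90
o2 206 hole [275.1 188.3] [72.9 74. ] 87
```

View pics/z_b2.png

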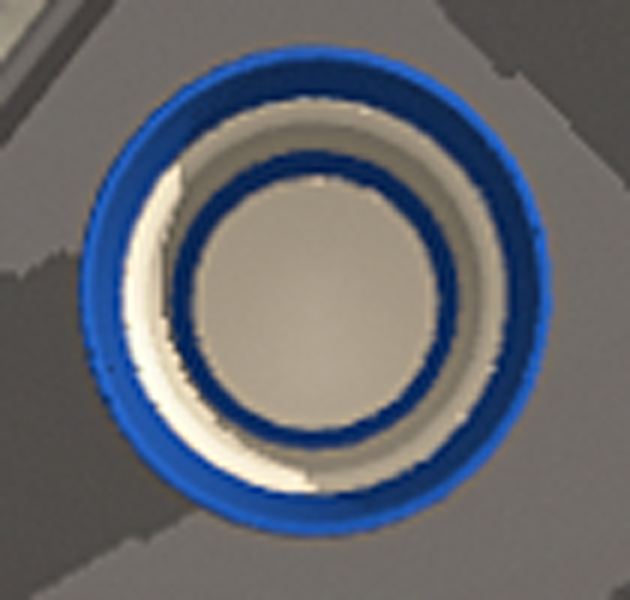

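Estimated take-hold is about 57–61 mm above blue's underside, so TCP z is about 0.124 ± 0.007. I'll go above the centre and down to the rim.

servo_tool(series=[{"offset": [4,0,0],"turn": [0,0,0],"fingers": 255},{"offset": [7,0,0],"turn": [0,0,0],"fingers": 255},{"offset": [8,0,0],"turn": [0,0,0],"fingers": 255},{"offset": [8,0,2],"turn": [0,0,0],"fingers": 255},{"offset": [8,0,5],"turn": [0,0,0],"fingers": 255},{"offset": [8,0,8],"turn": [0,0,0],"fingers": 255},{"offset": [8,0,10],"turn": [0,0,0],"fingers": 255},{"offset": [8,0,11],"turn": [0,0,0],"fingers": 255},{"offset": [8,0,11],"turn": [0,0,0],"fingers": 255},{"offset": [8,0,11],"turn": [0,0,0],"fingers": 255}], force=20)

```text
clock: 9.25
eef_pos: [0.5611, 0.3092, 0.1724]
orientation: [[0.506, 0.863, 0.002], [0.863, -0.506, 0.001], [0.001, 0.001, -1.0]]
ft_force: [0.1, 0.2, -0.5]
gripper_width: 0.0662
```

Run:
```python
from w import *
s=sense();print(s['clock'],s['eef_pos'],s['ft_force'])
for n in('wrist','side'): cv2.imwrite(f'pics/d_{n}.png',capture(n))
a=cv2.imread('pics/d_side.png')[270:420,130:300]
cv2.imwrite('pics/d_s.png',cv2.resize(a,None,fx=3.5,fy=3.5))
print(go([.5605,.3093,.15]))
```

```text
9.25 [0.56106122 0.30915626 0.17241149] [ 0.13277936  0.17561336 -0.47698433]
[-0.02 -0.05  2.22]
```

View pics/d_s.png

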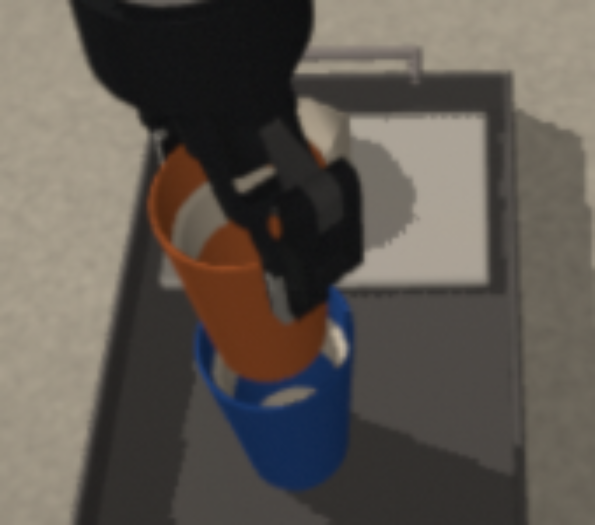

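View pics/d_wrist.png

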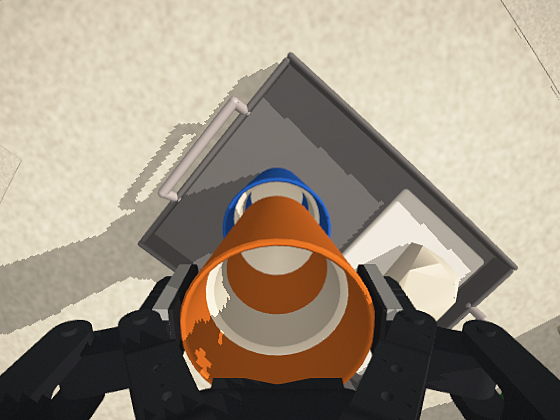

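Both views show orange's foot entering the centre of blue's mouth (wrist view about (277,190)). Now the slow lowering, watching the force.

servo_tool(series=[{"offset": [0,0,0.4],"turn": [0,0,0],"fingers": 255},{"offset": [0,0,0.8],"turn": [0,0,0],"fingers": 255},{"offset": [0,0,1.1],"turn": [0,0,0],"fingers": 255},{"offset": [0,0,1.4],"turn": [0,0,0],"fingers": 255},{"offset": [0,0,1.6],"turn": [0,0,0],"fingers": 255},{"offset": [0,0,1.8],"turn": [0,0,0],"fingers": 255},{"offset": [0,0,2],"turn": [0,0,0],"fingers": 255},{"offset": [0,0,2.1],"turn": [0,0,0],"fingers": 255},{"offset": [0,0,2.1],"turn": [0,0,0],"fingers": 255},{"offset": [0,0,2.1],"turn": [0,0,0],"fingers": 255}])

```text
clock: 10.6
eef_pos: [0.5607, 0.3092, 0.1504]
orientation: [[0.506, 0.863, 0.0], [0.863, -0.506, 0.0], [0.0, 0.0, -1.0]]
ft_force: [0.4, 0.5, -0.9]
gripper_width: 0.0665
```

servo_tool(series=[{"offset": [0,0,0.05],"turn": [0,0,0],"fingers": 255},{"offset": [0,0,0.1],"turn": [0,0,0],"fingers": 255},{"offset": [0,0,0.15],"turn": [0,0,0],"fingers": 255},{"offset": [0,0,0.2],"turn": [0,0,0],"fingers": 255},{"offset": [0,0,0.25],"turn": [0,0,0],"fingers": 255},{"offset": [0,0,0.3],"turn": [0,0,0],"fingers": 255},{"offset": [0,0,0.35],"turn": [0,0,0],"fingers": 255},{"offset": [0,0,0.4],"turn": [0,0,0],"fingers": 255},{"offset": [0,0,0.4],"turn": [0,0,0],"fingers": 255},{"offset": [0,0,0.4],"turn": [0,0,0],"fingers": 255}])

```text
clock: 11.85
eef_pos: [0.5607, 0.3091, 0.1463]
orientation: [[0.506, 0.863, -0.0], [0.863, -0.506, -0.0], [-0.0, 0.0, -1.0]]
ft_force: [0.1, -0.4, -1.7]
gripper_width: 0.066
```

servo_tool(series=[{"offset": [0,0,0.1],"turn": [0,0,0],"fingers": 255},{"offset": [0,0,0.2],"turn": [0,0,0],"fingers": 255},{"offset": [0,0,0.3],"turn": [0,0,0],"fingers": 255},{"offset": [0,0,0.4],"turn": [0,0,0],"fingers": 255},{"offset": [0,0,0.5],"turn": [0,0,0],"fingers": 255},{"offset": [0,0,0.55],"turn": [0,0,0],"fingers": 255},{"offset": [0,0,0.6],"turn": [0,0,0],"fingers": 255},{"offset": [0,0,0.6],"turn": [0,0,0],"fingers": 255},{"offset": [0,0,0.6],"turn": [0,0,0],"fingers": 255},{"offset": [0,0,0.6],"turn": [0,0,0],"fingers": 255}])

```text
clock: 13.1
eef_pos: [0.5607, 0.3092, 0.1403]
orientation: [[0.506, 0.863, 0.0], [0.863, -0.506, 0.0], [0.0, 0.0, -1.0]]
ft_force: [-0.3, -0.1, -0.9]
gripper_width: 0.0661
```

servo_tool(series=[{"offset": [0,0,0.05],"turn": [0,0,0],"fingers": 255},{"offset": [0,0,0.1],"turn": [0,0,0],"fingers": 255},{"offset": [0,0,0.15],"turn": [0,0,0],"fingers": 255},{"offset": [0,0,0.2],"turn": [0,0,0],"fingers": 255},{"offset": [0,0,0.25],"turn": [0,0,0],"fingers": 255},{"offset": [0,0,0.3],"turn": [0,0,0],"fingers": 255},{"offset": [0,0,0.35],"turn": [0,0,0],"fingers": 255},{"offset": [0,0,0.4],"turn": [0,0,0],"fingers": 255},{"offset": [0,0,0.4],"turn": [0,0,0],"fingers": 255},{"offset": [0,0,0.4],"turn": [0,0,0],"fingers": 255}])

```text
clock: 14.35
eef_pos: [0.5607, 0.3091, 0.1363]
orientation: [[0.506, 0.863, -0.0], [0.863, -0.506, -0.0], [-0.0, -0.0, -1.0]]
ft_force: [-0.4, 0.4, -0.7]
gripper_width: 0.0664
```

servo_tool(series=[{"offset": [0,0,0.05],"turn": [0,0,0],"fingers": 255},{"offset": [0,0,0.1],"turn": [0,0,0],"fingers": 255},{"offset": [0,0,0.15],"turn": [0,0,0],"fingers": 255},{"offset": [0,0,0.2],"turn": [0,0,0],"fingers": 255},{"offset": [0,0,0.25],"turn": [0,0,0],"fingers": 255},{"offset": [0,0,0.3],"turn": [0,0,0],"fingers": 255},{"offset": [0,0,0.3],"turn": [0,0,0],"fingers": 255},{"offset": [0,0,0.3],"turn": [0,0,0],"fingers": 255},{"offset": [0,0,0.3],"turn": [0,0,0],"fingers": 255},{"offset": [0,0,0.3],"turn": [0,0,0],"fingers": 255}])

```text
clock: 15.6
eef_pos: [0.5607, 0.3092, 0.1333]
orientation: [[0.506, 0.863, -0.0], [0.863, -0.506, 0.0], [0.0, -0.0, -1.0]]
ft_force: [0.3, 0.5, -0.6]
gripper_width: 0.0663
```

```bash
python3 -c "
from h import *
s=sense();print(s['eef_pos'],s['ft_force'],s['moment'])"
```

```text
[0.56068082 0.30915252 0.13329025] [ 0.34419868  0.50608273 -0.64102049] [-0.00494476  0.01567665  0.01755727]
```

servo_tool(series=[{"offset": [0,0,0.05],"turn": [0,0,0],"fingers": 255},{"offset": [0,0,0.1],"turn": [0,0,0],"fingers": 255},{"offset": [0,0,0.15],"turn": [0,0,0],"fingers": 255},{"offset": [0,0,0.2],"turn": [0,0,0],"fingers": 255},{"offset": [0,0,0.25],"turn": [0,0,0],"fingers": 255},{"offset": [0,0,0.3],"turn": [0,0,0],"fingers": 255},{"offset": [0,0,0.3],"turn": [0,0,0],"fingers": 255},{"offset": [0,0,0.3],"turn": [0,0,0],"fingers": 255},{"offset": [0,0,0.3],"turn": [0,0,0],"fingers": 255},{"offset": [0,0,0.3],"turn": [0,0,0],"fingers": 255}])

```text
clock: 16.85
eef_pos: [0.5607, 0.3091, 0.1303]
orientation: [[0.506, 0.863, 0.0], [0.863, -0.506, 0.0], [0.0, 0.0, -1.0]]
ft_force: [0.3, 0.5, -1.1]
gripper_width: 0.0662
```

```bash
python3 -c "
from h import *
s=sense();print(s['eef_pos'],s['ft_force'],s['moment'])"
```

```text
[0.56069186 0.30914471 0.13034241] [ 0.3169659   0.49153864 -1.08073663] [-0.06401262 -0.00088882 -0.01601767]
```

servo_tool(series=[{"offset": [0,0,0.05],"turn": [0,0,0],"fingers": 255},{"offset": [0,0,0.1],"turn": [0,0,0],"fingers": 255},{"offset": [0,0,0.15],"turn": [0,0,0],"fingers": 255},{"offset": [0,0,0.2],"turn": [0,0,0],"fingers": 255},{"offset": [0,0,0.25],"turn": [0,0,0],"fingers": 255},{"offset": [0,0,0.3],"turn": [0,0,0],"fingers": 255},{"offset": [0,0,0.3],"turn": [0,0,0],"fingers": 255},{"offset": [0,0,0.3],"turn": [0,0,0],"fingers": 255},{"offset": [0,0,0.3],"turn": [0,0,0],"fingers": 255},{"offset": [0,0,0.3],"turn": [0,0,0],"fingers": 255}])

```text
clock: 18.1
eef_pos: [0.5607, 0.3092, 0.1273]
orientation: [[0.505, 0.863, 0.0], [0.863, -0.505, -0.0], [-0.0, 0.0, -1.0]]
ft_force: [-0.2, 0.0, -1.3]
gripper_width: 0.0661
```

servo_tool(series=[{"offset": [0,0,0.05],"turn": [0,0,0],"fingers": 255},{"offset": [0,0,0.1],"turn": [0,0,0],"fingers": 255},{"offset": [0,0,0.15],"turn": [0,0,0],"fingers": 255},{"offset": [0,0,0.2],"turn": [0,0,0],"fingers": 255},{"offset": [0,0,0.25],"turn": [0,0,0],"fingers": 255},{"offset": [0,0,0.3],"turn": [0,0,0],"fingers": 255},{"offset": [0,0,0.3],"turn": [0,0,0],"fingers": 255},{"offset": [0,0,0.3],"turn": [0,0,0],"fingers": 255},{"offset": [0,0,0.3],"turn": [0,0,0],"fingers": 255},{"offset": [0,0,0.3],"turn": [0,0,0],"fingers": 255}])

```text
clock: 19.35
eef_pos: [0.5607, 0.3092, 0.1243]
orientation: [[0.506, 0.863, -0.0], [0.863, -0.506, 0.0], [-0.0, -0.0, -1.0]]
ft_force: [-0.8, -0.6, -1.8]
gripper_width: 0.0658
```

servo_tool(series=[{"offset": [0,0,0.05],"turn": [0,0,0],"fingers": 255},{"offset": [0,0,0.1],"turn": [0,0,0],"fingers": 255},{"offset": [0,0,0.15],"turn": [0,0,0],"fingers": 255},{"offset": [0,0,0.2],"turn": [0,0,0],"fingers": 255},{"offset": [0,0,0.25],"turn": [0,0,0],"fingers": 255},{"offset": [0,0,0.3],"turn": [0,0,0],"fingers": 255},{"offset": [0,0,0.3],"turn": [0,0,0],"fingers": 255},{"offset": [0,0,0.3],"turn": [0,0,0],"fingers": 255},{"offset": [0,0,0.3],"turn": [0,0,0],"fingers": 255},{"offset": [0,0,0.3],"turn": [0,0,0],"fingers": 255}])

```text
clock: 20.6
eef_pos: [0.5607, 0.3091, 0.1213]
orientation: [[0.506, 0.863, 0.0], [0.863, -0.506, -0.0], [-0.0, 0.0, -1.0]]
ft_force: [-0.4, -0.4, -1.6]
gripper_width: 0.0662
```

```bash
python3 -c "
from h import *
s=sense();print(s['eef_pos'],s['ft_force'],s['moment'])"
```

```text
[0.56068704 0.30913872 0.12129267] [-0.4305804  -0.38683174 -1.55426076] [-0.02344247 -0.00662405 -0.00357662]
```

servo_tool(series=[{"offset": [0,0,0.05],"turn": [0,0,0],"fingers": 255},{"offset": [0,0,0.1],"turn": [0,0,0],"fingers": 255},{"offset": [0,0,0.15],"turn": [0,0,0],"fingers": 255},{"offset": [0,0,0.2],"turn": [0,0,0],"fingers": 255},{"offset": [0,0,0.25],"turn": [0,0,0],"fingers": 255},{"offset": [0,0,0.3],"turn": [0,0,0],"fingers": 255},{"offset": [0,0,0.3],"turn": [0,0,0],"fingers": 255},{"offset": [0,0,0.3],"turn": [0,0,0],"fingers": 255},{"offset": [0,0,0.3],"turn": [0,0,0],"fingers": 255},{"offset": [0,0,0.3],"turn": [0,0,0],"fingers": 255}])

```text
clock: 21.85
eef_pos: [0.561, 0.3092, 0.1191]
orientation: [[0.506, 0.863, 0.001], [0.863, -0.506, 0.0], [0.001, 0.001, -1.0]]
ft_force: [0.2, -0.4, 4.4]
gripper_width: 0.0663
```

```bash
python3 -c "
from h import *
s=sense();print(s['eef_pos'],s['ft_force'],s['moment'])
for n in('wrist','side'): cv2.imwrite(f'pics/e_{n}.png',capture(n))
a=cv2.imread('pics/e_side.png')[270:420,130:300]
cv2.imwrite('pics/e_s.png',cv2.resize(a,None,fx=3.5,fy=3.5))
"
```

```text
[0.56104993 0.30921986 0.11906818] [ 0.15804275 -0.35492552  4.41594814] [-0.22598393 -0.08793063 -0.04654663]
```

View pics/e_s.png

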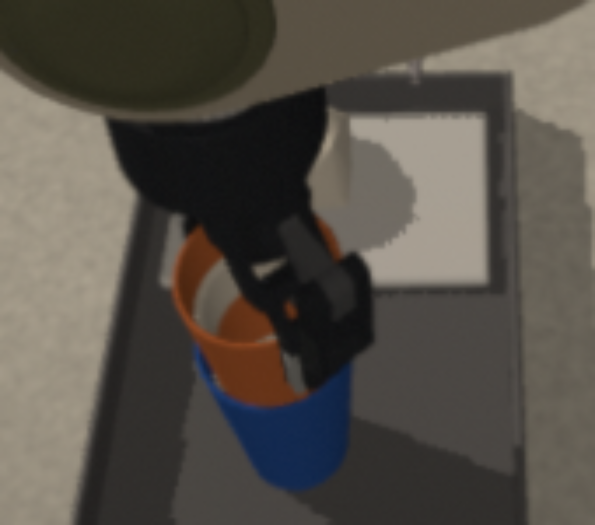

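The force rose to +4.4 N from a baseline of about −1.4 N, so it took hold at about 54 mm above blue's underside. I'll ease off half a millimetre and release.

servo_tool(series=[{"offset": [0,0,-0.02],"turn": [0,0,0],"fingers": 255},{"offset": [0,0,-0.04],"turn": [0,0,0],"fingers": 255},{"offset": [0,0,-0.05],"turn": [0,0,0],"fingers": 60},{"offset": [0,0,-0.05],"turn": [0,0,0],"fingers": 50},{"offset": [0,0,-0.05],"turn": [0,0,0],"fingers": 40},{"offset": [0,0,-0.05],"turn": [0,0,0],"fingers": 30},{"offset": [0,0,-0.05],"turn": [0,0,0],"fingers": 20},{"offset": [0,0,-0.05],"turn": [0,0,0],"fingers": 10},{"offset": [0,0,-0.05],"turn": [0,0,0],"fingers": 0},{"offset": [0,0,-0.05],"turn": [0,0,0],"fingers": 0}])

```text
clock: 23.2
eef_pos: [0.5606, 0.3092, 0.1188]
orientation: [[0.506, 0.863, -0.0], [0.863, -0.506, -0.0], [-0.0, -0.0, -1.0]]
ft_force: [0.5, -0.8, -0.6]
gripper_width: 0.0857
```

```bash
python3 -c "
from h import *
s=sense();print(s['clock'],s['eef_pos'],s['ft_force'],s['gripper_width'])
cv2.imwrite('pics/f_wrist.png',capture('wrist'))
"
```

```text
23.2 [0.56064523 0.30916354 0.11880447] [ 0.54461517 -0.82925373 -0.62783473] 0.08569010887696023
```

View pics/f_wrist.png

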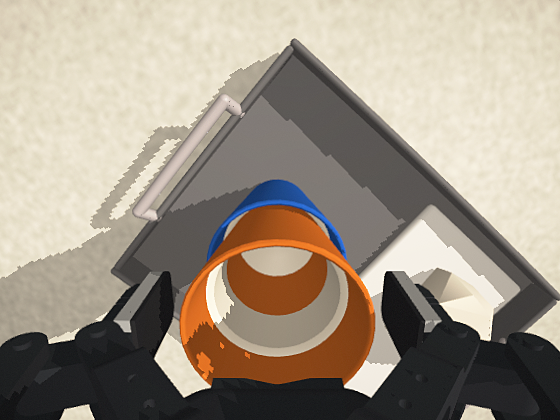

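Released. Wrist view: orange is standing upright in blue and has not shifted, with its rim top at (279,241). Next is the green pot.

servo_tool(series=[{"offset": [0,0,-3],"turn": [0,0,0],"fingers": 0},{"offset": [0,0,-8],"turn": [0,0,0],"fingers": 0},{"offset": [-3,2.7,-12],"turn": [0,0,0],"fingers": 0},{"offset": [-7,6.3,-15],"turn": [0,0,0],"fingers": 0},{"offset": [-11,9.9,-16],"turn": [0,0,0],"fingers": 0},{"offset": [-15,13.5,-16],"turn": [0,0,0],"fingers": 0},{"offset": [-19,17.1,-16],"turn": [0,0,0],"fingers": 0},{"offset": [-23,20.7,-16],"turn": [0,0,0],"fingers": 0},{"offset": [-27,24.2,-16],"turn": [0,0,0],"fingers": 0},{"offset": [-31,27.8,-16],"turn": [0,0,0],"fingers": 0}])

```text
clock: 24.5
eef_pos: [0.6439, -0.1006, 0.279]
orientation: [[0.506, 0.863, 0.0], [0.863, -0.506, -0.0], [0.0, 0.0, -1.0]]
ft_force: [0.8, 0.7, 0.3]
gripper_width: 0.0855
```

servo_tool(series=[{"offset": [-2.5,2.2,0],"turn": [0,0,0],"fingers": 0},{"offset": [-3.4,3.1,0],"turn": [0,0,0],"fingers": 0},{"offset": [-3.4,3.1,0],"turn": [0,0,0],"fingers": 0},{"offset": [-3.4,3.1,0],"turn": [0,0,0],"fingers": 0},{"offset": [-3.4,3.1,0],"turn": [0,0,0],"fingers": 0},{"offset": [-3.4,3.1,0],"turn": [0,0,0],"fingers": 0},{"offset": [-3.4,3.1,0],"turn": [0,0,0],"fingers": 0},{"offset": [-3.4,3.1,0],"turn": [0,0,0],"fingers": 0},{"offset": [-3.4,3.1,0],"turn": [0,0,0],"fingers": 0},{"offset": [-3.4,3.1,0],"turn": [0,0,0],"fingers": 0}])

```text
clock: 25.75
eef_pos: [0.6534, -0.1439, 0.2788]
orientation: [[0.506, 0.863, -0.0], [0.863, -0.506, -0.0], [-0.0, -0.0, -1.0]]
ft_force: [-0.2, 0.5, -0.8]
gripper_width: 0.0855
```

Run:
```python
from w import *
a,s=look('g1','green',.1)
print(s['clock'],s['eef_pos'],s['joint_velocities'].round(3))
for q in a: print(go([*q,.0585]))
cv2.imwrite('pics/g_side.png',capture('side'))
```

```text
g1 green (240, 153, 72, 72) arc [ 0.6518 -0.1442] rms0.0004 rfree0.0329 enc 0.6514 -0.1449 0.0338
g1 green (209, 41, 53, 56) arc [ 0.679  -0.0507] rms0.0037 rfree0.0222 enc 0.6744 -0.0369 0.0225
g1 green (287, 239, 45, 58) arc [ 0.6395 -0.2233] rms0.0040 rfree0.0217 enc 0.6379 -0.2284 0.0312
25.75 [ 0.65337402 -0.1438714   0.27879736] [ 0.001  0.    -0.001  0.    -0.     0.   ]
[-0.11 -0.12 22.03]
[ 9.33 -2.5  22.03]
[-7.56  2.82 22.03]
```

View pics/g1.png

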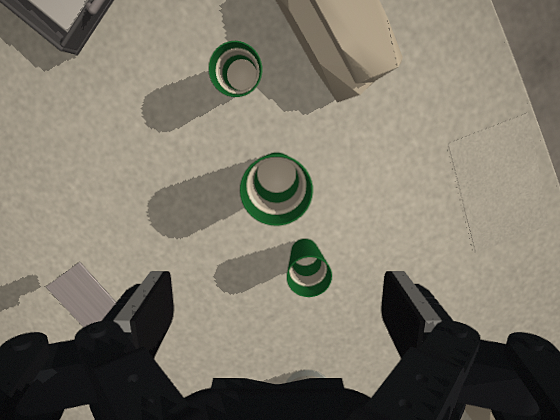

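View pics/g_side.png

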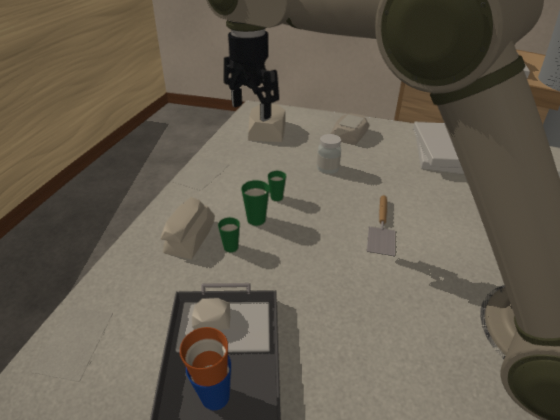

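Wrist view: the large green pot is at (276,188), the small ones at (236,69) and (310,268), and the finger lanes left and right are free. Side view: the orange-on-blue stack stands upright at (210,370). I'll grasp the green pot.

servo_tool(series=[{"offset": [-0.1,-0.1,5],"turn": [0,0,0],"fingers": 0},{"offset": [-0.1,-0.1,10],"turn": [0,0,0],"fingers": 0},{"offset": [-0.1,-0.1,13],"turn": [0,0,0],"fingers": 0},{"offset": [-0.1,-0.1,16],"turn": [0,0,0],"fingers": 0},{"offset": [-0.1,-0.1,19],"turn": [0,0,0],"fingers": 0},{"offset": [-0.1,-0.1,21],"turn": [0,0,0],"fingers": 0},{"offset": [-0.1,-0.1,21.8],"turn": [0,0,0],"fingers": 0},{"offset": [-0.1,-0.1,21.8],"turn": [0,0,0],"fingers": 0},{"offset": [-0.1,-0.1,21.8],"turn": [0,0,0],"fingers": 40},{"offset": [-0.1,-0.1,21.8],"turn": [0,0,0],"fingers": 80}], force=25)

```text
clock: 27.1
eef_pos: [0.6526, -0.1444, 0.0622]
orientation: [[0.505, 0.863, 0.002], [0.863, -0.505, -0.001], [0.0, 0.002, -1.0]]
ft_force: [-1.1, -0.2, 3.8]
gripper_width: 0.0664
```

servo_tool(series=[{"offset": [0,0,0],"turn": [0,0,0],"fingers": 120},{"offset": [0,0,0],"turn": [0,0,0],"fingers": 255},{"offset": [0,0,0],"turn": [0,0,0],"fingers": 255},{"offset": [0,0,0],"turn": [0,0,0],"fingers": 255},{"offset": [0,0,-1],"turn": [0,0,0],"fingers": 255},{"offset": [0,0,-4],"turn": [0,0,0],"fingers": 255},{"offset": [0,0,-9],"turn": [0,0,0],"fingers": 255},{"offset": [0,0,-14],"turn": [0,0,0],"fingers": 255},{"offset": [0,0,-18],"turn": [0,0,0],"fingers": 255},{"offset": [0,0,-20],"turn": [0,0,0],"fingers": 255}])

```text
clock: 28.35
eef_pos: [0.6522, -0.1443, 0.2641]
orientation: [[0.506, 0.863, 0.004], [0.863, -0.506, -0.001], [0.001, 0.004, -1.0]]
ft_force: [1.2, 0.3, -1.3]
gripper_width: 0.0658
```

```bash
python3 -c "
from w import *
s=sense();print(s['clock'],s['eef_pos'],s['ft_force'],s['gripper_width'])
print(go([.513,.227,.34]))
"
```

```text
28.35 [ 0.65223942 -0.14429071  0.26408845] [ 1.20421008  0.29978068 -1.27889695] 0.06576079704709756
[ 25.   -30.75  -7.69]
```

servo_tool(series=[{"offset": [2,-2.3,-2],"turn": [0,0,0],"fingers": 255},{"offset": [5.5,-6.4,-5],"turn": [0,0,0],"fingers": 255},{"offset": [9,-10.5,-7.4],"turn": [0,0,0],"fingers": 255},{"offset": [12.5,-14.6,-7.4],"turn": [0,0,0],"fingers": 255},{"offset": [16,-18.7,-7.4],"turn": [0,0,0],"fingers": 255},{"offset": [19.5,-22.7,-7.4],"turn": [0,0,0],"fingers": 255},{"offset": [22.5,-26.2,-7.4],"turn": [0,0,0],"fingers": 255},{"offset": [25,-29.1,-7.4],"turn": [0,0,0],"fingers": 255},{"offset": [26.5,-30.8,-7.4],"turn": [0,0,0],"fingers": 255},{"offset": [26.5,-30.8,-7.4],"turn": [0,0,0],"fingers": 255}])

```text
clock: 29.6
eef_pos: [0.5196, 0.2412, 0.3352]
orientation: [[0.504, 0.864, 0.0], [0.864, -0.504, 0.0], [0.0, 0.0, -1.0]]
ft_force: [0.1, -0.8, -0.7]
gripper_width: 0.0658
```

servo_tool(series=[{"offset": [0,0,0],"turn": [0,0,0],"fingers": 255},{"offset": [0,0,0],"turn": [0,0,0],"fingers": 255},{"offset": [0,0,0],"turn": [0,0,0],"fingers": 255},{"offset": [0,0,0],"turn": [0,0,0],"fingers": 255},{"offset": [0,0,0],"turn": [0,0,0],"fingers": 255},{"offset": [0,0,0],"turn": [0,0,0],"fingers": 255},{"offset": [0,0,0],"turn": [0,0,0],"fingers": 255},{"offset": [0,0,0],"turn": [0,0,0],"fingers": 255},{"offset": [0,0,0],"turn": [0,0,0],"fingers": 255},{"offset": [0,0,0],"turn": [0,0,0],"fingers": 255}])

```text
clock: 30.85
eef_pos: [0.5202, 0.2401, 0.3348]
orientation: [[0.506, 0.863, -0.0], [0.863, -0.506, 0.0], [-0.0, -0.0, -1.0]]
ft_force: [-0.4, 0.0, -0.6]
gripper_width: 0.0658
```

Run:
```python
from inh import *
a,s=look('k1','orange',.1586); print(s['clock'],s['eef_pos'],s['ft_force'],s['gripper_width'])
im=cv2.imread('pics/k1.png');m=masks(im)['green'];V=im.astype(int).sum(2)
c=max(blobs(m,1500),key=cv2.contourArea)
top=np.array([[u,c[c[:,0]==u,1].min()] for u in range(262,298,3)])
rp=[[u,225+int(np.argmax(V[225:290,u]*(m[225:290,u]>0)))] for u in range(221,339,6)]
print(rp)
h=s['eef_pos'][2]-.0608
inhand(None,np.array(rp),top,h+.1,h,s)
```

```text
k1 orange (238, 57, 79, 82) arc [0.5594 0.3073] rms0.0004 rfree0.0330 enc 0.5598 0.3082 0.0336
30.85 [0.52023153 0.2401362  0.33479127] [-0.36826923  0.00659431 -0.63139106] 0.0657986834046121
[[221, 262], [227, 259], [233, 256], [239, 254], [245, 251], [251, 250], [257, 248], [263, 247], [269, 247], [275, 246], [281, 243], [287, 247], [293, 247], [299, 245], [305, 250], [311, 248], [317, 250], [323, 254], [329, 256], [335, 260]]
rim [[25.6, -17.8, -39.2], [26.6, -15.8, -39.2], [27.7, -13.9, -39.2], [28.3, -12.0, -39.2], [29.4, -10.1, -39.2], [29.7, -8.2, -39.2], [30.4, -6.4, -39.2], [30.7, -4.5, -39.2], [30.7, -2.7, -39.2], [31.0, -0.8, -39.2], [32.0, 1.1, -39.2], [30.7, 2.9, -39.2], [30.7, 4.8, -39.2], [31.4, 6.6, -39.2], [29.7, 8.5, -39.2], [30.4, 10.4, -39.2], [29.7, 12.2, -39.2], [28.4, 14.2, -39.2], [27.7, 16.1, -39.2], [26.3, 18.0, -39.2]]
  centre tool xy mm [-2.8  1.1] res 0.0009
foot [[19.5, -9.0, 60.8], [19.5, -7.2, 60.8], [20.1, -5.5, 60.8], [20.7, -3.7, 60.8], [20.7, -2.0, 60.8], [20.7, -0.2, 60.8], [20.7, 1.6, 60.8], [20.1, 3.3, 60.8], [19.5, 5.1, 60.8], [19.5, 6.8, 60.8], [18.3, 8.6, 60.8], [17.6, 10.4, 60.8]]
  centre tool xy mm [-2.9 -1.2] res 0.0003
```

View pics/k1.png

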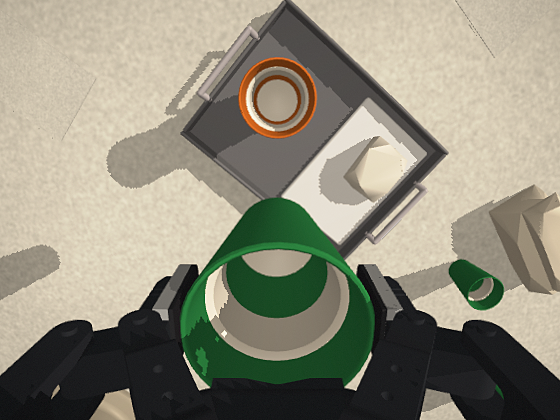

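Wrist view: orange's mouth is clear at (277,98) and green hangs level, with its foot at about (278,198). In-hand offset is −2.8 mm along tool x, so I shift 8.1 cm and go down to the rim.

servo_tool(series=[{"offset": [4,0,0],"turn": [0,0,0],"fingers": 255},{"offset": [7,0,0],"turn": [0,0,0],"fingers": 255},{"offset": [8.1,0,0],"turn": [0,0,0],"fingers": 255},{"offset": [8.1,0,2],"turn": [0,0,0],"fingers": 255},{"offset": [8.1,0,5],"turn": [0,0,0],"fingers": 255},{"offset": [8.1,0,8],"turn": [0,0,0],"fingers": 255},{"offset": [8.1,0,10],"turn": [0,0,0],"fingers": 255},{"offset": [8.1,0,11.5],"turn": [0,0,0],"fingers": 255},{"offset": [8.1,0,12],"turn": [0,0,0],"fingers": 255},{"offset": [8.1,0,12],"turn": [0,0,0],"fingers": 255}], force=20)

```text
clock: 32.15
eef_pos: [0.5613, 0.3101, 0.2151]
orientation: [[0.506, 0.863, 0.0], [0.863, -0.506, 0.0], [0.0, 0.0, -1.0]]
ft_force: [0.6, -0.4, -1.2]
gripper_width: 0.0664
```

Run:
```python
from w import *
s=sense();print(s['clock'],s['eef_pos'],s['ft_force'])
for n in('wrist','side'): cv2.imwrite(f'pics/l_{n}.png',capture(n))
a=cv2.imread('pics/l_side.png')[240:420,100:300]
cv2.imwrite('pics/l_s.png',cv2.resize(a,None,fx=3,fy=3))
```

```text
32.15 [0.56131414 0.31007302 0.21514786] [ 0.55772804 -0.40861518 -1.16126053]
```

View pics/l_s.png

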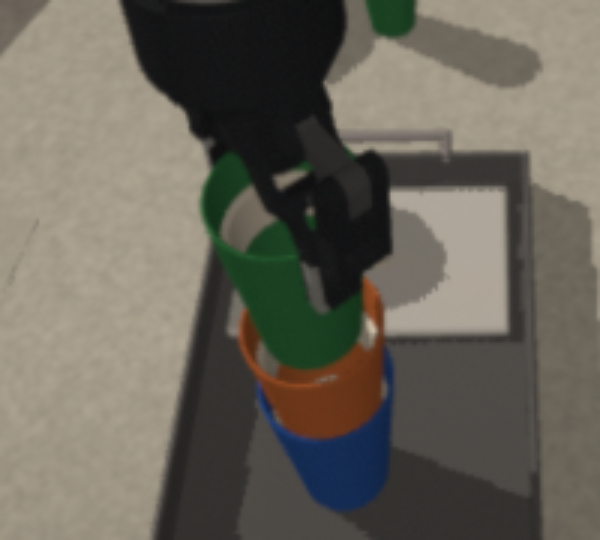

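View pics/l_wrist.png

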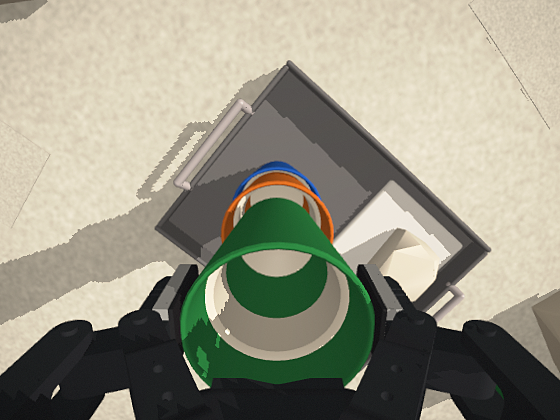

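Green's foot is centred in orange's mouth in both views. I'll lower it to just above the hold zone, then go slowly.

servo_tool(series=[{"offset": [0,0,0.3],"turn": [0,0,0],"fingers": 255},{"offset": [0,0,0.5],"turn": [0,0,0],"fingers": 255},{"offset": [0,0,0.7],"turn": [0,0,0],"fingers": 255},{"offset": [0,0,0.9],"turn": [0,0,0],"fingers": 255},{"offset": [0,0,1.1],"turn": [0,0,0],"fingers": 255},{"offset": [0,0,1.2],"turn": [0,0,0],"fingers": 255},{"offset": [0,0,1.3],"turn": [0,0,0],"fingers": 255},{"offset": [0,0,1.3],"turn": [0,0,0],"fingers": 255},{"offset": [0,0,1.3],"turn": [0,0,0],"fingers": 255},{"offset": [0,0,1.3],"turn": [0,0,0],"fingers": 255}])

```text
clock: 33.5
eef_pos: [0.5612, 0.31, 0.2019]
orientation: [[0.506, 0.863, 0.0], [0.863, -0.506, -0.0], [0.0, 0.0, -1.0]]
ft_force: [-0.5, 0.6, -1.2]
gripper_width: 0.0663
```

servo_tool(series=[{"offset": [0,0,0.05],"turn": [0,0,0],"fingers": 255},{"offset": [0,0,0.1],"turn": [0,0,0],"fingers": 255},{"offset": [0,0,0.15],"turn": [0,0,0],"fingers": 255},{"offset": [0,0,0.2],"turn": [0,0,0],"fingers": 255},{"offset": [0,0,0.25],"turn": [0,0,0],"fingers": 255},{"offset": [0,0,0.3],"turn": [0,0,0],"fingers": 255},{"offset": [0,0,0.35],"turn": [0,0,0],"fingers": 255},{"offset": [0,0,0.4],"turn": [0,0,0],"fingers": 255},{"offset": [0,0,0.4],"turn": [0,0,0],"fingers": 255},{"offset": [0,0,0.4],"turn": [0,0,0],"fingers": 255}])

```text
clock: 34.75
eef_pos: [0.5612, 0.31, 0.1978]
orientation: [[0.506, 0.863, 0.0], [0.863, -0.506, -0.0], [0.0, 0.0, -1.0]]
ft_force: [-0.8, -0.5, -1.2]
gripper_width: 0.0663
```

servo_tool(series=[{"offset": [0,0,0.05],"turn": [0,0,0],"fingers": 255},{"offset": [0,0,0.1],"turn": [0,0,0],"fingers": 255},{"offset": [0,0,0.15],"turn": [0,0,0],"fingers": 255},{"offset": [0,0,0.2],"turn": [0,0,0],"fingers": 255},{"offset": [0,0,0.25],"turn": [0,0,0],"fingers": 255},{"offset": [0,0,0.3],"turn": [0,0,0],"fingers": 255},{"offset": [0,0,0.35],"turn": [0,0,0],"fingers": 255},{"offset": [0,0,0.4],"turn": [0,0,0],"fingers": 255},{"offset": [0,0,0.4],"turn": [0,0,0],"fingers": 255},{"offset": [0,0,0.4],"turn": [0,0,0],"fingers": 255}])

```text
clock: 36.0
eef_pos: [0.5612, 0.31, 0.1938]
orientation: [[0.506, 0.863, -0.0], [0.863, -0.506, -0.0], [-0.0, -0.0, -1.0]]
ft_force: [-0.4, 0.6, -0.5]
gripper_width: 0.066
```

servo_tool(series=[{"offset": [0,0,0.05],"turn": [0,0,0],"fingers": 255},{"offset": [0,0,0.1],"turn": [0,0,0],"fingers": 255},{"offset": [0,0,0.15],"turn": [0,0,0],"fingers": 255},{"offset": [0,0,0.2],"turn": [0,0,0],"fingers": 255},{"offset": [0,0,0.25],"turn": [0,0,0],"fingers": 255},{"offset": [0,0,0.3],"turn": [0,0,0],"fingers": 255},{"offset": [0,0,0.3],"turn": [0,0,0],"fingers": 255},{"offset": [0,0,0.3],"turn": [0,0,0],"fingers": 255},{"offset": [0,0,0.3],"turn": [0,0,0],"fingers": 255},{"offset": [0,0,0.3],"turn": [0,0,0],"fingers": 255}])

```text
clock: 37.25
eef_pos: [0.5612, 0.31, 0.1908]
orientation: [[0.506, 0.863, 0.0], [0.863, -0.506, -0.0], [0.0, 0.0, -1.0]]
ft_force: [-0.1, 0.4, -0.1]
gripper_width: 0.0665
```

servo_tool(series=[{"offset": [0,0,0.05],"turn": [0,0,0],"fingers": 255},{"offset": [0,0,0.1],"turn": [0,0,0],"fingers": 255},{"offset": [0,0,0.15],"turn": [0,0,0],"fingers": 255},{"offset": [0,0,0.2],"turn": [0,0,0],"fingers": 255},{"offset": [0,0,0.25],"turn": [0,0,0],"fingers": 255},{"offset": [0,0,0.3],"turn": [0,0,0],"fingers": 255},{"offset": [0,0,0.3],"turn": [0,0,0],"fingers": 255},{"offset": [0,0,0.3],"turn": [0,0,0],"fingers": 255},{"offset": [0,0,0.3],"turn": [0,0,0],"fingers": 255},{"offset": [0,0,0.3],"turn": [0,0,0],"fingers": 255}])

```text
clock: 38.5
eef_pos: [0.5612, 0.31, 0.1878]
orientation: [[0.506, 0.863, -0.0], [0.863, -0.506, -0.0], [-0.0, -0.0, -1.0]]
ft_force: [-0.5, -0.9, -1.6]
gripper_width: 0.0663
```

servo_tool(series=[{"offset": [0,0,0.05],"turn": [0,0,0],"fingers": 255},{"offset": [0,0,0.1],"turn": [0,0,0],"fingers": 255},{"offset": [0,0,0.15],"turn": [0,0,0],"fingers": 255},{"offset": [0,0,0.2],"turn": [0,0,0],"fingers": 255},{"offset": [0,0,0.25],"turn": [0,0,0],"fingers": 255},{"offset": [0,0,0.3],"turn": [0,0,0],"fingers": 255},{"offset": [0,0,0.3],"turn": [0,0,0],"fingers": 255},{"offset": [0,0,0.3],"turn": [0,0,0],"fingers": 255},{"offset": [0,0,0.3],"turn": [0,0,0],"fingers": 255},{"offset": [0,0,0.3],"turn": [0,0,0],"fingers": 255}])

```text
clock: 39.75
eef_pos: [0.5612, 0.31, 0.1848]
orientation: [[0.506, 0.863, 0.0], [0.863, -0.506, -0.0], [0.0, 0.0, -1.0]]
ft_force: [0.1, 0.4, -0.7]
gripper_width: 0.066
```

servo_tool(series=[{"offset": [0,0,0.05],"turn": [0,0,0],"fingers": 255},{"offset": [0,0,0.1],"turn": [0,0,0],"fingers": 255},{"offset": [0,0,0.15],"turn": [0,0,0],"fingers": 255},{"offset": [0,0,0.2],"turn": [0,0,0],"fingers": 255},{"offset": [0,0,0.25],"turn": [0,0,0],"fingers": 255},{"offset": [0,0,0.3],"turn": [0,0,0],"fingers": 255},{"offset": [0,0,0.3],"turn": [0,0,0],"fingers": 255},{"offset": [0,0,0.3],"turn": [0,0,0],"fingers": 255},{"offset": [0,0,0.3],"turn": [0,0,0],"fingers": 255},{"offset": [0,0,0.3],"turn": [0,0,0],"fingers": 255}])

```text
clock: 41.0
eef_pos: [0.5612, 0.31, 0.1818]
orientation: [[0.506, 0.863, 0.0], [0.863, -0.506, -0.0], [-0.0, 0.0, -1.0]]
ft_force: [0.1, -0.1, -0.6]
gripper_width: 0.0663
```

servo_tool(series=[{"offset": [0,0,0.05],"turn": [0,0,0],"fingers": 255},{"offset": [0,0,0.1],"turn": [0,0,0],"fingers": 255},{"offset": [0,0,0.15],"turn": [0,0,0],"fingers": 255},{"offset": [0,0,0.2],"turn": [0,0,0],"fingers": 255},{"offset": [0,0,0.25],"turn": [0,0,0],"fingers": 255},{"offset": [0,0,0.3],"turn": [0,0,0],"fingers": 255},{"offset": [0,0,0.3],"turn": [0,0,0],"fingers": 255},{"offset": [0,0,0.3],"turn": [0,0,0],"fingers": 255},{"offset": [0,0,0.3],"turn": [0,0,0],"fingers": 255},{"offset": [0,0,0.3],"turn": [0,0,0],"fingers": 255}])

```text
clock: 42.25
eef_pos: [0.5612, 0.31, 0.1788]
orientation: [[0.506, 0.863, 0.0], [0.863, -0.506, 0.0], [0.0, -0.0, -1.0]]
ft_force: [-0.5, -0.8, -0.0]
gripper_width: 0.0659
```

servo_tool(series=[{"offset": [0,0,0.05],"turn": [0,0,0],"fingers": 255},{"offset": [0,0,0.1],"turn": [0,0,0],"fingers": 255},{"offset": [0,0,0.15],"turn": [0,0,0],"fingers": 255},{"offset": [0,0,0.2],"turn": [0,0,0],"fingers": 255},{"offset": [0,0,0.25],"turn": [0,0,0],"fingers": 255},{"offset": [0,0,0.25],"turn": [0,0,0],"fingers": 255},{"offset": [0,0,0.25],"turn": [0,0,0],"fingers": 255},{"offset": [0,0,0.25],"turn": [0,0,0],"fingers": 255},{"offset": [0,0,0.25],"turn": [0,0,0],"fingers": 255},{"offset": [0,0,0.25],"turn": [0,0,0],"fingers": 255}])

```text
clock: 43.5
eef_pos: [0.5612, 0.31, 0.1763]
orientation: [[0.506, 0.863, -0.0], [0.863, -0.506, 0.0], [0.0, -0.0, -1.0]]
ft_force: [-0.1, -0.7, -1.1]
gripper_width: 0.0662
```

servo_tool(series=[{"offset": [0,0,0.05],"turn": [0,0,0],"fingers": 255},{"offset": [0,0,0.1],"turn": [0,0,0],"fingers": 255},{"offset": [0,0,0.15],"turn": [0,0,0],"fingers": 255},{"offset": [0,0,0.2],"turn": [0,0,0],"fingers": 255},{"offset": [0,0,0.25],"turn": [0,0,0],"fingers": 255},{"offset": [0,0,0.3],"turn": [0,0,0],"fingers": 255},{"offset": [0,0,0.3],"turn": [0,0,0],"fingers": 255},{"offset": [0,0,0.3],"turn": [0,0,0],"fingers": 255},{"offset": [0,0,0.3],"turn": [0,0,0],"fingers": 255},{"offset": [0,0,0.3],"turn": [0,0,0],"fingers": 255}])

```text
clock: 44.75
eef_pos: [0.5612, 0.31, 0.1733]
orientation: [[0.506, 0.863, 0.0], [0.863, -0.506, 0.0], [0.0, 0.0, -1.0]]
ft_force: [0.0, 0.4, -1.3]
gripper_width: 0.0659
```

servo_tool(series=[{"offset": [0,0,0.05],"turn": [0,0,0],"fingers": 255},{"offset": [0,0,0.1],"turn": [0,0,0],"fingers": 255},{"offset": [0,0,0.15],"turn": [0,0,0],"fingers": 255},{"offset": [0,0,0.2],"turn": [0,0,0],"fingers": 255},{"offset": [0,0,0.25],"turn": [0,0,0],"fingers": 255},{"offset": [0,0,0.25],"turn": [0,0,0],"fingers": 255},{"offset": [0,0,0.25],"turn": [0,0,0],"fingers": 255},{"offset": [0,0,0.25],"turn": [0,0,0],"fingers": 255},{"offset": [0,0,0.25],"turn": [0,0,0],"fingers": 255},{"offset": [0,0,0.25],"turn": [0,0,0],"fingers": 255}])

```text
clock: 46.0
eef_pos: [0.5612, 0.31, 0.1708]
orientation: [[0.506, 0.863, 0.0], [0.863, -0.506, -0.0], [-0.0, 0.0, -1.0]]
ft_force: [0.5, 0.3, -1.1]
gripper_width: 0.0666
```

servo_tool(series=[{"offset": [0,0,0.05],"turn": [0,0,0],"fingers": 255},{"offset": [0,0,0.1],"turn": [0,0,0],"fingers": 255},{"offset": [0,0,0.15],"turn": [0,0,0],"fingers": 255},{"offset": [0,0,0.2],"turn": [0,0,0],"fingers": 255},{"offset": [0,0,0.25],"turn": [0,0,0],"fingers": 255},{"offset": [0,0,0.25],"turn": [0,0,0],"fingers": 255},{"offset": [0,0,0.25],"turn": [0,0,0],"fingers": 255},{"offset": [0,0,0.25],"turn": [0,0,0],"fingers": 255},{"offset": [0,0,0.25],"turn": [0,0,0],"fingers": 255},{"offset": [0,0,0.25],"turn": [0,0,0],"fingers": 255}])

```text
clock: 47.25
eef_pos: [0.5612, 0.31, 0.1683]
orientation: [[0.506, 0.863, -0.0], [0.863, -0.506, -0.0], [-0.0, -0.0, -1.0]]
ft_force: [0.1, -0.5, -0.6]
gripper_width: 0.0662
```

Run:
```python
from w import *
cv2.imwrite('pics/m_side.png',capture('side'))
a=cv2.imread('pics/m_side.png')[240:420,100:300]
cv2.imwrite('pics/m_s.png',cv2.resize(a,None,fx=3,fy=3))
```

```text
(no output)
```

View pics/m_s.png

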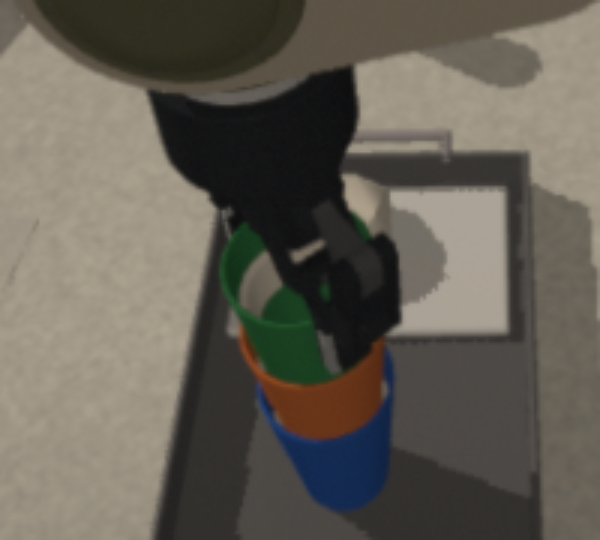

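Side view: all three pots are in line, with green well down inside orange and no shift. There's still no contact force, so I'll continue.

servo_tool(series=[{"offset": [0,0,0.05],"turn": [0,0,0],"fingers": 255},{"offset": [0,0,0.1],"turn": [0,0,0],"fingers": 255},{"offset": [0,0,0.15],"turn": [0,0,0],"fingers": 255},{"offset": [0,0,0.2],"turn": [0,0,0],"fingers": 255},{"offset": [0,0,0.25],"turn": [0,0,0],"fingers": 255},{"offset": [0,0,0.25],"turn": [0,0,0],"fingers": 255},{"offset": [0,0,0.25],"turn": [0,0,0],"fingers": 255},{"offset": [0,0,0.25],"turn": [0,0,0],"fingers": 255},{"offset": [0,0,0.25],"turn": [0,0,0],"fingers": 255},{"offset": [0,0,0.25],"turn": [0,0,0],"fingers": 255}])

```text
clock: 48.55
eef_pos: [0.5617, 0.3102, 0.1673]
orientation: [[0.505, 0.863, 0.002], [0.863, -0.505, 0.001], [0.002, 0.002, -1.0]]
ft_force: [-1.0, -0.9, 8.4]
gripper_width: 0.0663
```

Took hold at about 48 mm: 8.4 N, roughly 9.5 N net, which is under the jam range. I'll ease off and release.

servo_tool(series=[{"offset": [0,0,-0.05],"turn": [0,0,0],"fingers": 255},{"offset": [0,0,-0.11],"turn": [0,0,0],"fingers": 255},{"offset": [0,0,-0.11],"turn": [0,0,0],"fingers": 60},{"offset": [0,0,-0.11],"turn": [0,0,0],"fingers": 50},{"offset": [0,0,-0.11],"turn": [0,0,0],"fingers": 40},{"offset": [0,0,-0.11],"turn": [0,0,0],"fingers": 30},{"offset": [0,0,-0.11],"turn": [0,0,0],"fingers": 20},{"offset": [0,0,-0.11],"turn": [0,0,0],"fingers": 10},{"offset": [0,0,-0.11],"turn": [0,0,0],"fingers": 0},{"offset": [0,0,-0.11],"turn": [0,0,0],"fingers": 0}])

```text
clock: 49.8
eef_pos: [0.5612, 0.31, 0.1669]
orientation: [[0.506, 0.863, -0.0], [0.863, -0.506, -0.0], [-0.0, -0.0, -1.0]]
ft_force: [0.1, 0.9, 0.0]
gripper_width: 0.0857
```

```bash
python3 -c "
from h import *
s=sense();print(s['clock'],s['eef_pos'],s['ft_force'],s['gripper_width'])
cv2.imwrite('pics/n_wrist.png',capture('wrist'))
"
```

```text
49.8 [0.56115896 0.31002322 0.16688423] [0.12221521 0.90237138 0.01018202] 0.08566954672570995
```

View pics/n_wrist.png

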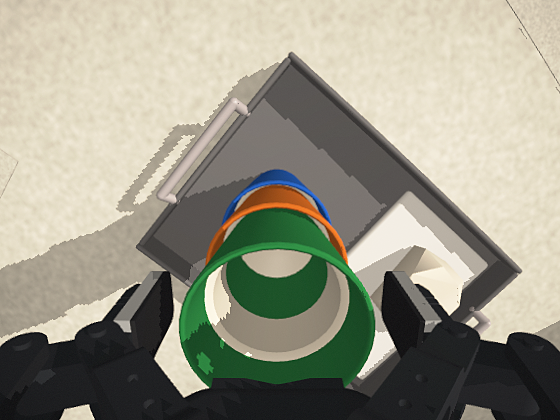

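Fingers are clear on both sides and the stack is straight. I'll retreat upward, then back.

servo_tool(series=[{"offset": [0,0,-2],"turn": [0,0,0],"fingers": 0},{"offset": [0,0,-5],"turn": [0,0,0],"fingers": 0},{"offset": [0,0,-9],"turn": [0,0,0],"fingers": 0},{"offset": [0,0,-13],"turn": [0,0,0],"fingers": 0},{"offset": [-3,0,-15],"turn": [0,0,0],"fingers": 0},{"offset": [-7,0,-15],"turn": [0,0,0],"fingers": 0},{"offset": [-10,0,-15],"turn": [0,0,0],"fingers": 0},{"offset": [-12,0,-15],"turn": [0,0,0],"fingers": 0},{"offset": [-12,0,-15],"turn": [0,0,0],"fingers": 0},{"offset": [-12,0,-15],"turn": [0,0,0],"fingers": 0}])

```text
clock: 51.1
eef_pos: [0.5008, 0.2069, 0.3169]
orientation: [[0.505, 0.863, 0.0], [0.863, -0.505, 0.0], [0.0, 0.0, -1.0]]
ft_force: [-0.1, 0.1, 0.6]
gripper_width: 0.0854
```

```bash
python3 -c "
from h import *
s=sense();print(s['clock'],s['eef_pos'],s['ft_force'])
for n,z in(('wrist',0),('scene',0)):
    im=capture(n);cv2.imwrite(f'pics/q_{n}.png',im)
    cm=cam(n,s)
    for k,zz in(('green',.2065),('orange',.1586),('blue',.105)):
        for c in blobs(masks(im)[k],250)[:3]: print(n,k,cv2.boundingRect(c),rim(c,cm,zz)[:2])
a=cv2.imread('pics/q_scene.png')[140:290,320:470];cv2.imwrite('pics/q_s.png',cv2.resize(a,None,fx=4,fy=4))
"
```

```text
51.1 [0.50079959 0.20692138 0.31691457] [-0.07732906  0.06160668  0.58045312]
wrist green (226, 0, 103, 89) (array([0.55484382, 0.29966012]), np.float64(0.0034235738753504866))
wrist green (247, 15, 60, 53) (array([0.54494983, 0.28268655]), np.float64(0.0050012856488955435))
wrist green (459, 239, 59, 52) (array([0.61612171, 0.09242149]), np.float64(0.006252255547123097))
scene green (413, 173, 26, 29) (array([0.56586814, 0.30737576]), np.float64(0.0016410067379374496))
scene green (277, 236, 18, 31) (array([ 0.85663124, -0.0107803 ]), np.float64(0.005395846084610175))
scene green (197, 221, 17, 30) (array([ 0.82096752, -0.18456288]), np.float64(0.004858232625149527))
scene orange (47, 50, 164, 37) (array([-0.69103702, -0.59905919]), np.float64(0.0022921450390947485))
scene orange (62, 0, 98, 55) (array([-2.26104926, -2.25575193]), np.float64(0.0020183735498974795))
scene orange (63, 103, 108, 59) (array([ 0.05826026, -0.94515874]), np.float64(0.00688452602825067))
scene blue (406, 209, 27, 38) (array([0.57487858, 0.30484566]), np.float64(0.00343310955902433))
```

View pics/q_s.png

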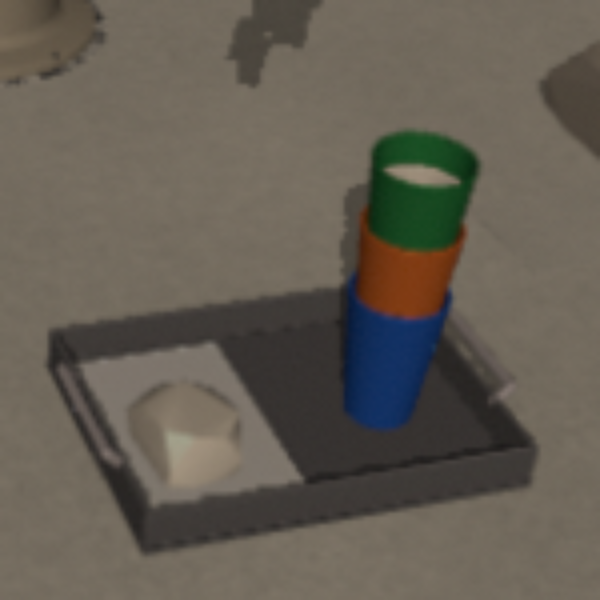

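View pics/q_wrist.png

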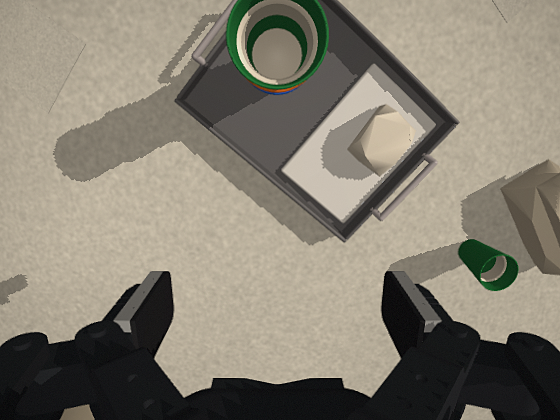

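View pics/q_scene.png

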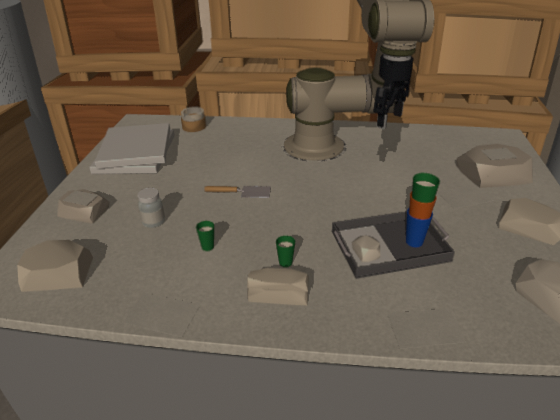

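The scene view shows the stack as blue, orange, green at (420,212), with everything else in place. I'll check that its apparent lean is only perspective.

```bash
python3 -c "
from h import *
p=camera_params('scene');K=np.array([[p['fx'],0,p['cx']],[0,p['fy'],p['cy']],[0,0,1]])
q=np.array([[.5597,.308,z] for z in(.005,.105,.1586,.2065)])
print(cv2.projectPoints(q,p['rvec'],p['tvec'],K,np.array([p['k1'],0,0,0.]))[0][:,0].round(1).tolist())
p,R,C=cam('wrist',sense());P=(q-C)@R;x=P[:,:2]/P[:,2:];x=x*(1+p['k1']*(x**2).sum(1,keepdims=True));print((x*p['fx']+[p['cx'],p['cy']]).round(1))
im=cv2.imread('pics/q_scene.png')
for k,m in masks(im).items():
    for c in blobs(m[160:260,395:450].copy(),100): print(k,np.add(cv2.boundingRect(c),(395,160,0,0)))
"
```

```text
[[413.3, 242.7], [419.0, 212.7], [422.3, 195.5], [425.2, 179.3]]
[[277.2  67.3]
 [277.2  56.3]
 [277.2  47.2]
 [277.2  35.8]]
orange [409 192  28  27]
green [413 173  26  29]
blue [406 209  27  38]
```

A vertical axis would project to columns 419.0, 422.3 and 425.2 at the rims. The measured rim centres are 419.5, 423 and 426, so the stack is straight and upright.

```bash
python3 -c "
from bench import close_job,sense
print(sense()['clock']);print(close_job())"
```

```text
51.2
the job is handed in; nothing more can be done
None
```

I nested the orange pot in the blue pot and the large green pot in the orange, as one straight stack standing in the tray, and handed the job in at 51.2 s of the 67 s allowed.

- **Orange into blue:** it took hold at about 54 mm above blue's underside, with a push of roughly 6 N. I eased off before letting go.
- **Green into orange:** it took hold at about 48 mm above orange's underside, with a push of roughly 9.5 N, more than the few newtons suggested but below the 15–20 N that jams them. I eased off before letting go.
- **Straightness:** in the last scene picture the three rim centres are within about 1 pixel of a vertical axis. The gripper was well clear of the stack.
- **Everything else:** the sherd, cornice, spatula, jar and the two small green pots look unmoved in the pictures. I checked them by eye rather than measuring.
- **Checks that disagreed:**
  - The belt heights I estimated from the pictures were about 5–9 mm too high.
  - My rim-position fits on the finished stack were unreliable because the pots overlap or run out of the picture, so I relied on the projected-axis check instead.
  - While orange took hold, the moment reading suggested one-sided contact, but there was almost no sideways force and the pot did not move on release.

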